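# Lock the die holder into the clay extruder

### The arm

A 7-joint arm with a two-finger parallel gripper is mounted at the origin on a cart in front of the work surface, level with it; the furniture and walls round the work are solid. World frame = base frame: x ahead of the robot, y to its left, z up, the work surface at z = 0. Lengths are in m, angles in rad, forces in N, time in s.
With the tool pointing down it reaches from about 0.4 to 0.85 m from the base axis. Payload 10.4 kg.
Tool frame: the origin (TCP) lies between the finger pads; the fingertips stand 11 mm ahead of it and the grasp point (between the pads) lies 8 mm behind it (r.tcp_to_tips is the distance from the TCP to the fingertips, in m); z points along the fingers, y is the line along which they close (so a half turn about z gives the same grasp; the last joint's range is limited). The gripper opens to 87 mm and grips with 3 to 60 N. Pads are 19 mm wide; open, the fingers measure 117 mm over their backs; the gripper's body (75 mm by 190 mm) begins 51 mm behind the grasp point.
Start: joints at [1.204, 0.332, -0.065, 1.46, 0.022, 1.35, -0.088], TCP at [0.211, -0.588, 0.234] pointing down, gripper open.
Joint ranges: [-2.6, 2.6], [-0.5, 2.12], [-1.47, 1.34], [0.16, 2.42], [-1.27, 4.41], [0.06, 2.06], [-2.6, 2.6]. Speed limits (rad/s): [2.22, 2.22, 2.79, 2.79, 3.14, 3.14, 3.14].

### API

Orientations are given as a unit quaternion [x, y, z, w].
In Python, from bench import r gives the robot as it stands. The module is installed in compiled form; this text tells all that it offers.
- The arm moves only by the shell command python3 -m crank 'ROWS' [FORCE]. ROWS is JSON, a list of rows, each an object of numbers: "claw": the closure, from -1 (fully open) to 1 (shut); "dx", "dy", "dz": the shift along the tool's x, y, z each as a share of 3 cm, from -1 to 1; "ax", "ay", "az": the turn, a rotation vector about the tool's x, y, z each as a share of 6 degrees, from -1 to 1. A call has 1 to 8 rows; each row shifts and turns the commanded pose from where the row before left it, along the tool's axes as they then stand; what a row does not reach is not made up. A row lasts 1/12 s, in which the tool goes at most 41.7 mm and 7.16 degrees, less where a joint would pass 70% of its speed; a pose out of reach is approached as far as the arm can. A call with a number of a shift or a turn outside -1 to 1 is refused whole. A call with a gripper value outside its range is refused whole. The fingers move at their own pace and stop on an object; FORCE is the grip in N (left out, the last holds). Time passes only in rows, so rows that do not move let the fingers close. It gives the time, the measured TCP pose, the force, the opening and the grip force at its end, in the units of the state.
- r.read_state(): the state, without advancing time (a new reading comes with each control period).
- r.camera(name): name is "scene" or "top" or "wrist"; returns a dict with "color" (400x640x3 uint8, red, green, blue), "mtx" (3x3 intrinsics, pixels), "k1" (the pictures are not rectified: a ray, as slopes to the right and down, at radius r is drawn at 1 + k1 r^2 times it, then the intrinsics apply), "R" (3x3) and "t" (3): a world point X has camera coordinates R X + t; the wrist camera has in their place "hand_eye" (4x4, takes a point from camera to tool coordinates, whose origin is the TCP and whose axes are the flange's). Camera axes: x right, y down, z forward; pixel columns grow to the right and rows downward; lengths in m; the calibration is good to about 2 mm. A picture is of the moment at which its call begins: read the wrist's pose just before it. There is no depth.
- r.close_job(): hands the job in; it is judged then, once.
The state is a dict: "time": time; "joint_positions": joint angles; "joint_vel": joint speeds; "joint_torque": joint torques, N m; "ee_pos": TCP position; "eef_rot": TCP orientation; "ft_force": force on the tool from outside, world axes, zero at the start; "torque": the same for the moment, N m; "width": finger opening in m; "grip_force": force on a finger pad.
Only numpy, scipy, OpenCV 4.12 (cv2) and the standard library are available. Lean on these libraries where they do the work, as an engineer would, in place of code of your own. Each camera call takes 0.05 s, during which the arm holds its last target. There are 200 camera calls.

### The job

Fit the die holder to the clay extruder: bring its neck up into the mouth under the barrel with the two lugs in the two entry slots, push up gently against the sprung follower, turn the handle counterclockwise (seen from above) until you feel the lugs meet the stop, and let them drop into their locking pockets, so that the holder hangs locked and level by itself when you let go. Where the stop sits differs each time and cannot be seen, so feel for it and do not force anything; leave the other things on the table alone.

Things in the scene. Friction and masses are not known exactly. Their poses are not given: they have to be found in the camera images.
- extruder: Fixed clay extruder: grey stand (base plate 235 x 150 x 12 mm, column behind) with an upright metal barrel 76 mm wide, 0.28 m high over all; under the barrel an aluminium skirt (46 mm radius, 32 mm high) around the mouth. Origin on the barrel's axis at the base plate's underside; z up, column on the +x side, open front -x. Angles below are in this frame, counterclockwise from above, from +x.
- mouth (a point): Centre of the mouth, which opens downward: on the barrel's axis in the plane of the skirt's lower rim, 130 mm above the base plate's underside; axes as the extruder's. Its floor ring (bore radius 29 mm, 4 mm thick) is cut by two entry slots about 15 mm wide (2 mm to spare on either side of a lug), centred on 110 and 290 degrees. Above the ring the lugs have 38 mm radius of room.
- slot_mark (a point): Middle of the dark upright rib on the skirt's outside that marks the left entry slot (a like rib at 290 degrees marks the other): 47 mm from the axis, at 110 degrees, 16 mm above the mouth plane. Turning clockwise from a slot meets a wall at once.
- ledge (a point): Point on the hidden ledge beside the 110 degree slot: 34 mm from the axis at 135 degrees, 8 mm above the mouth plane, the ledge's top. Counterclockwise of each slot come this ledge, then a pocket 4 mm deep (floor 4 mm above the mouth plane), then a stop wall. The lugs meet the stop 56 to 84 degrees of turn after the slot, different each time; the pocket gives them 4 degrees of play.
- follower_face (a point): Centre of the underside of the sprung follower plate when free: on the axis, 11 mm above the mouth plane (the plate moves up, this point does not). The neck's top meets it; it pushes down with about 1 N, then 0.25 N more per mm, and is solid after 13 mm.
- die_holder: Steel die holder with a wooden side handle, about 0.25 kg, standing on the table: flange 80 mm across, 20 mm high; above it a neck 54 mm across up to 46 mm (the last 4 mm stepped in to 49 mm). Origin on its axis at the underside, z up, handle along its -x. Its underside is 32 mm below the mouth plane with the lugs in their pockets, 28 mm on the ledges, 22 mm with the follower solid.
- lug (a point): Outer end of the lug above the handle: 35 mm from the holder's axis along its -x, 39 mm above the underside. A second lug is on the far side, along +x. Lugs are 10 mm wide and 6 mm high (36 to 42 mm above the underside). To enter the slots the handle must point to 110 degrees of the extruder, so the holder's yaw is 70 degrees less than the extruder's.
- handle (a point): Grip point of the wooden handle, 120 mm from the holder's axis along its -x, 23 mm above its underside. The handle is 16 mm wide with flat upright sides, 24 mm high (11 to 35 mm above the underside), from 66 to 165 mm from the axis. About 0.5 N m about the axis (4 N at this point, or a twist of the wrist) shows the stop plainly; four times that would damage the lugs.
- rolling_pin: Bystander: wooden rolling pin, 300 mm long, 45 mm thick, lying on the front strip of the table. Leave alone.
- pinch_bowl: Bystander: small clay bowl, 68 mm across, 36 mm high. Leave alone.
- glaze_pot_tall: Bystander: lidded plastic pot 63 mm across, 89 mm high, at the left. Leave alone.
- glaze_pot_low: Bystander: lidded plastic pot 60 mm across, 69 mm high, at the right. Leave alone.
- rib_wood: Bystander: flat wooden throwing rib 48 x 102 x 8 mm. Leave alone.
- stone_pale: Bystander: pale pebble 44 x 50 x 25 mm at the front of the white board. Leave alone.
- clay_tube: Bystander: short square clay tube 46 x 46 x 34 mm on the white board. Leave alone.

How it is judged:
On the way, in this order (a step that is already met when the one before it is completed fails the run):
1. the neck is up in the mouth, the lugs through the slots and above the ledges (z of die_holder in the frame of mouth above -0.0285 m and horizontal distance between die_holder and mouth below 0.006 m and y of handle in the frame of mouth above 0.09 m), for 0.1 s.
2. the holder is turned counterclockwise in the mouth, its lugs still above the floor ring (z of die_holder in the frame of mouth above -0.034 m and horizontal distance between die_holder and mouth below 0.006 m and y of handle in the frame of mouth below 0.06 m), for 0.1 s.
At the end, for the whole second after the job is handed in: The die holder hangs released and at rest, both lugs down in their pockets: underside 29.8 to 34.5 mm below the mouth plane, axis within 5 mm of the barrel's, tilt under 0.07 rad, handle turned counterclockwise to the extruder's front (less than 50 mm to its left) (z of die_holder in the frame of mouth between -0.0345 and -0.0298 m and horizontal distance between die_holder and mouth below 0.005 m and angle between die_holder's own z axis and vertical below 0.07 rad and y of handle in the frame of mouth below 0.05 m and x of handle in the frame of mouth below -0.1 m and linear speed of die_holder below 0.02 m/s); the robot touches nothing.
It fails at once if the holder is forced against the extruder with more than 60 N (contact force between die_holder and extruder above 60 N).
It fails at once if a bystander is moved by more than 30 mm (distance of any of rolling_pin, pinch_bowl, glaze_pot_tall, glaze_pot_low, rib_wood, stone_pale, clay_tube from where it was at the start of the episode above 0.03 m).
It also fails if it takes over 72 s, if anything falls off the work surface, if the arm or the gripper's body presses on something with over 40 N, if the wrist force passes 120 N, or if a joint passes its speed limit or range.

## Working session

There is one attempt and no reset: what is moved stays moved. The work goes in short steps, Python scripts to look and compute and a shell command to move; the robot and the scene stay as the last step left them, time stands still between calls to the robot, and variables do not carry over. Pictures are saved under pics/ and viewed, at most 12 in all, crops included, and the job is handed in when it is done.

```bash
mkdir -p pics
python3 - <<'E'
from bench import r
import cv2, numpy as np
s=r.read_state(); print({k:np.round(v,3).tolist() for k,v in s.items()}, r.tcp_to_tips)
for n in ("scene","top"):
    c=r.camera(n); cv2.imwrite(f"pics/{n}0.png",c["color"][:,:,::-1]); print(n,c["mtx"].tolist(),c["k1"],c["R"].tolist(),c["t"].tolist())
E
```

```text
{'time': 0.0, 'joint_positions': [1.204, 0.333, -0.065, 1.461, 0.022, 1.35, -0.089], 'joint_vel': [0.001, 0.001, -0.0, 0.001, -0.001, -0.001, 0.0], 'joint_torque': [0.001, -62.327, 0.025, -38.99, -0.061, 0.04, 0.0], 'ee_pos': [0.211, -0.588, 0.233], 'eef_rot': [0.985, 0.171, -0.0, -0.001], 'ft_force': [-0.108, 0.359, 0.077], 'torque': [-0.02, -0.041, -0.009], 'grip_force': 0.0, 'width': 0.087} 0.011
scene [[376.98220937134766, 0.0, 320.0223083431938], [0.0, 376.98220937134766, 199.50028765842768], [0.0, 0.0, 1.0]] -0.022078786232388844 [[-0.6830377996512061, -0.7303721394802473, 0.003987746065742629], [-0.5511456262439266, 0.5118286754654708, -0.6589915823767795], [0.4792680491330804, -0.45231398921800753, -0.7521397424932837]] [0.3799738918965034, 0.3522987111909676, 0.9468067031806239]
top [[420.8280184931837, 0.0, 319.6448989860975], [0.0, 420.8280184931837, 201.3977341713995], [0.0, 0.0, 1.0]] -0.0966503156685995 [[0.02707192569301448, -0.9996334601997048, 0.00023682997415602677], [-0.9828540627637096, -0.026660733414947114, -0.18244751739239068], [0.18238695717660694, 0.0047064363314383035, -0.9832155650257558]] [-0.001924783059211702, 0.5534674834939844, 1.5130312404631603]
```

View pics/scene0.png

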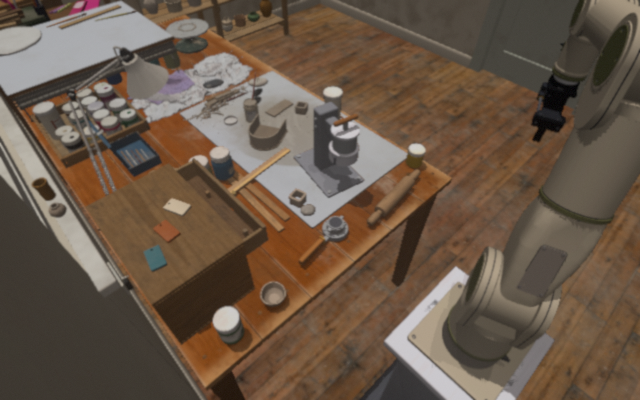

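View pics/top0.png

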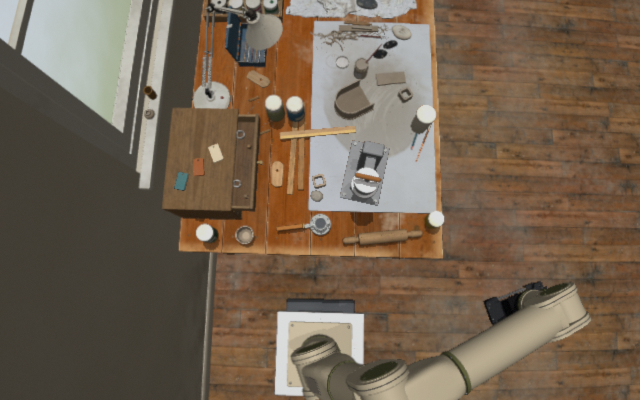

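The top view shows the holder at about (320,224) with its handle pointing left to (278,228), and the extruder base at about (365,172). The scene view has the holder at (335,228) and the barrel at (343,140). Next I'll write helpers and zoom in on crops.

```bash
cat > h.py <<'E'
from bench import r
import cv2, numpy as np
from scipy.spatial.transform import Rotation as Ro
def cam(n):
    s=r.read_state(); c=r.camera(n)
    if n=="wrist":
        H=np.array(c["hand_eye"]); T=np.eye(4); T[:3,:3]=Ro.from_quat(s["eef_rot"]).as_matrix(); T[:3,3]=s["ee_pos"]
        W=np.linalg.inv(T@H); c["R"]=W[:3,:3]; c["t"]=W[:3,3]
    c={k:np.array(v) for k,v in c.items()}; return c
def ray(c,px):
    d=(np.array(px,float)-c["mtx"][:2,2])/c["mtx"][[0,1],[0,1]]
    u=d.copy()
    for _ in range(20): u=d/(1+c["k1"]*(u@u))
    v=c["R"].T@np.array([*u,1]); return -c["R"].T@c["t"], v
def cast(c,px,z):
    o,v=ray(c,px); return o+v*(z-o[2])/v[2]
def proj(c,X):
    p=c["R"]@np.array(X,float)+c["t"]; u=p[:2]/p[2]; u=u*(1+c["k1"]*(u@u))
    return u*c["mtx"][[0,1],[0,1]]+c["mtx"][:2,2]
def crop(c,x0,y0,w,h,k,name):
    cv2.imwrite(name,cv2.resize(c["color"][y0:y0+h,x0:x0+w,::-1],None,fx=k,fy=k,interpolation=cv2.INTER_CUBIC))
E
python3 - <<'E'
from h import *
t=cam("top"); s=cam("scene")
a=np.zeros((600,800,3),np.uint8)
A=cv2.resize(t["color"][130:250,265:425],None,fx=5,fy=5,interpolation=2)
cv2.imwrite("pics/topc.png",A[:,:,::-1])
crop(s,255,90,160,120,5,"pics/scenec.png")
crop(s,265,90,140,190,3,"pics/scenec.png")
for n,c,p,z in (("flange",t,(320,224),.03),("hend",t,(278,228),.03),("flange s",s,(336,228),.03),("barrel",t,(366,178),.28)): print(n,cast(c,p,z).round(3))
E
```

```text
flange [0.472 0.01  0.03 ]
hend [0.452 0.166 0.03 ]
flange s [0.465 0.019 0.03 ]
barrel [ 0.591 -0.134  0.28 ]
```

View pics/topc.png

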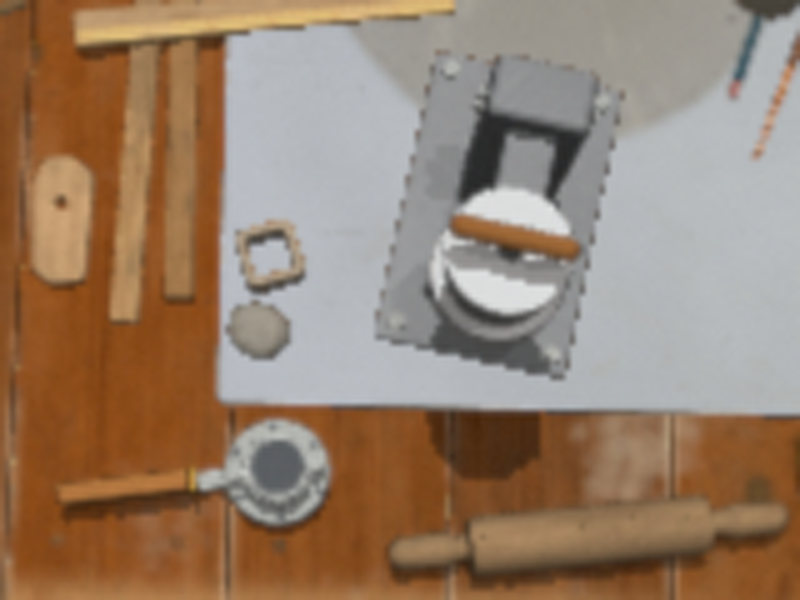

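View pics/scenec.png

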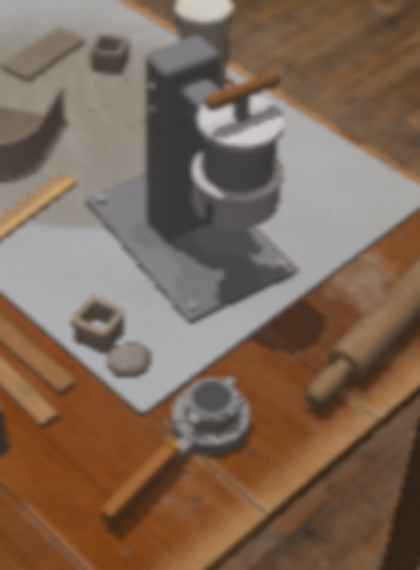

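The top crop gives the plate corners at (435,53), (623,92), (565,377) and (377,337). The flange centre is at about (277,472) and the handle ends at (60,494). In the scene crop, the left rib is at about (203,207) on the skirt. I'll measure roughly from these and plan the hover.

```bash
cat >> h.py <<'E'
def down(a): # tool pointing down with tool x at world angle a (deg)
    x=np.array([np.cos(np.radians(a)),np.sin(np.radians(a)),0]); z=np.array([0,0,-1.]); return np.c_[x,np.cross(z,x),z]
def plan(P,R,n,P0=None,R0=None):
    """rows (tool axes, shares) that carry the pose to P,R in n equal steps"""
    s=r.read_state(); P0=np.array(s["ee_pos"]) if P0 is None else P0; R0=Ro.from_quat(s["eef_rot"]).as_matrix() if R0 is None else R0
    w=Ro.from_matrix(R0.T@R).as_rotvec(); d=np.array(P)-P0
    for i in range(n):
        Ri=R0@Ro.from_rotvec(w*i/n).as_matrix()
        print("d",np.round(Ri.T@d/n/.03,2).tolist(),"a",np.round(np.degrees(w)/n/6,2).tolist())
def tilt():
    s=r.read_state(); R=Ro.from_quat(s["eef_rot"]).as_matrix(); print(s["time"],"P",np.round(s["ee_pos"],4),"xang",np.degrees(np.arctan2(R[1,0],R[0,0])).round(2),"z",R[:,2].round(3),"F",np.round(s["ft_force"],2),"M",np.round(s["torque"],2),"w",round(s["width"],4),"grip",round(s["grip_force"],1))
E
python3 - <<'E'
from h import *
t=cam("top")
q=[(435,53),(623,92),(565,377),(377,337)]
C=[cast(t,(265+x/5,130+y/5),.012) for x,y in q]; print(np.round(C,3))
for a,b in((3,0),(2,1)): d=C[b]-C[a]; print("yaw",np.degrees(np.arctan2(d[1],d[0])),np.linalg.norm(d))
d=C[3]-C[2]; print(np.degrees(np.arctan2(d[1],d[0]))-90,np.linalg.norm(d))
f=cast(t,(265+277/5,130+472/5),.02);e=cast(t,(265+62/5,130+494/5),.035); d=e-f; print(f,e,np.degrees(np.arctan2(d[1],d[0])))
plan([0.40,0.03,0.30],down(97),24)
E
```

```text
[[ 0.807 -0.107  0.012]
 [ 0.779 -0.255  0.012]
 [ 0.551 -0.209  0.012]
 [ 0.578 -0.066  0.012]]
yaw -10.322582203847615 0.2322099703840782
yaw -11.304708225798821 0.23257623945716285
-10.680155654548656 0.14646827889612116
[0.47133389 0.00800809 0.02      ] [0.44851407 0.16722695 0.035     ] 98.1562938780108
d [0.54, -0.72, -0.09] a [-0.0, -0.0, -0.54]
d [0.58, -0.69, -0.09] a [-0.0, -0.0, -0.54]
d [0.61, -0.66, -0.09] a [-0.0, -0.0, -0.54]
d [0.65, -0.62, -0.09] a [-0.0, -0.0, -0.54]
d [0.68, -0.58, -0.09] a [-0.0, -0.0, -0.54]
d [0.72, -0.54, -0.09] a [-0.0, -0.0, -0.54]
d [0.75, -0.5, -0.09] a [-0.0, -0.0, -0.54]
d [0.77, -0.46, -0.09] a [-0.0, -0.0, -0.54]
d [0.8, -0.41, -0.09] a [-0.0, -0.0, -0.54]
d [0.82, -0.37, -0.09] a [-0.0, -0.0, -0.54]
d [0.84, -0.32, -0.09] a [-0.0, -0.0, -0.54]
d [0.85, -0.28, -0.09] a [-0.0, -0.0, -0.54]
d [0.87, -0.23, -0.09] a [-0.0, -0.0, -0.54]
d [0.88, -0.18, -0.09] a [-0.0, -0.0, -0.54]
d [0.89, -0.13, -0.09] a [-0.0, -0.0, -0.54]
d [0.89, -0.08, -0.09] a [-0.0, -0.0, -0.54]
d [0.9, -0.03, -0.09] a [-0.0, -0.0, -0.54]
d [0.9, 0.02, -0.09] a [-0.0, -0.0, -0.54]
d [0.9, 0.07, -0.09] a [-0.0, -0.0, -0.54]
d [0.89, 0.12, -0.09] a [-0.0, -0.0, -0.54]
d [0.88, 0.17, -0.09] a [-0.0, -0.0, -0.54]
d [0.87, 0.22, -0.09] a [-0.0, -0.0, -0.54]
d [0.86, 0.27, -0.09] a [-0.0, -0.0, -0.54]
d [0.84, 0.32, -0.09] a [-0.0, -0.0, -0.54]
```

```bash
python3 -m crank '[{"dx":0.54,"dy":-0.72,"dz":-0.09,"az":-0.54},{"dx":0.58,"dy":-0.69,"dz":-0.09,"az":-0.54},{"dx":0.61,"dy":-0.66,"dz":-0.09,"az":-0.54},{"dx":0.65,"dy":-0.62,"dz":-0.09,"az":-0.54},{"dx":0.68,"dy":-0.58,"dz":-0.09,"az":-0.54},{"dx":0.72,"dy":-0.54,"dz":-0.09,"az":-0.54},{"dx":0.75,"dy":-0.5,"dz":-0.09,"az":-0.54},{"dx":0.77,"dy":-0.46,"dz":-0.09,"az":-0.54}]' 
python3 -m crank '[{"dx":0.8,"dy":-0.41,"dz":-0.09,"az":-0.54},{"dx":0.82,"dy":-0.37,"dz":-0.09,"az":-0.54},{"dx":0.84,"dy":-0.32,"dz":-0.09,"az":-0.54},{"dx":0.85,"dy":-0.28,"dz":-0.09,"az":-0.54},{"dx":0.87,"dy":-0.23,"dz":-0.09,"az":-0.54},{"dx":0.88,"dy":-0.18,"dz":-0.09,"az":-0.54},{"dx":0.89,"dy":-0.13,"dz":-0.09,"az":-0.54},{"dx":0.89,"dy":-0.08,"dz":-0.09,"az":-0.54}]'
python3 -m crank '[{"dx":0.9,"dy":-0.03,"dz":-0.09,"az":-0.54},{"dx":0.9,"dy":0.02,"dz":-0.09,"az":-0.54},{"dx":0.9,"dy":0.07,"dz":-0.09,"az":-0.54},{"dx":0.89,"dy":0.12,"dz":-0.09,"az":-0.54},{"dx":0.88,"dy":0.17,"dz":-0.09,"az":-0.54},{"dx":0.87,"dy":0.22,"dz":-0.09,"az":-0.54},{"dx":0.86,"dy":0.27,"dz":-0.09,"az":-0.54},{"dx":0.84,"dy":0.32,"dz":-0.09,"az":-0.54}]'
python3 -m crank '[{"dx":0},{"dx":0}]' >/dev/null
python3 - <<'E'
from h import *
tilt(); c=cam("wrist"); print(c["hand_eye"].round(3).tolist(), c["mtx"][0].tolist())
cv2.imwrite("pics/w1.png",c["color"][:,:,::-1]); np.savez("w1.npz",**c)
print(proj(c,[.471,.008,.02]),proj(c,[.579,-.137,.162]))
E
```

```text
0.25 P [ 0.2106 -0.5883  0.2332] xang 19.7 z [-0.     0.001 -1.   ] F [ 0.53 -0.15 -0.63] M [ 0.02 -0.02 -0.01] w 0.0871 grip 0.0
[[0.001, -0.97, -0.241, 0.064], [1.0, 0.001, 0.0, -0.0], [0.0, -0.241, 0.97, -0.15], [0.0, 0.0, 0.0, 1.0]] [321.7090986713984, 0.0, 318.8015921763291]
[-159.52003897 -270.57827139] [  87.78404255 -172.77314179]invalid input at $[0]: expected keys claw, dx, dy, dz, ax, ay, az
invalid input at $[0]: expected keys claw, dx, dy, dz, ax, ay, az
invalid input at $[0]: expected keys claw, dx, dy, dz, ax, ay, az
invalid input at $[0]: expected keys claw, dx, dy, dz, ax, ay, az
```

View pics/w1.png

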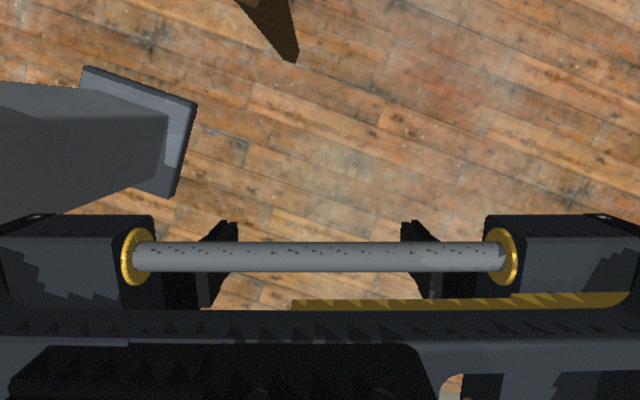

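Nothing moved because rows need every key. I'll resend them complete.

```bash
python3 -m crank '[{"claw":-1,"dx":0.54,"dy":-0.72,"dz":-0.09,"ax":0,"ay":0,"az":-0.54},{"claw":-1,"dx":0.58,"dy":-0.69,"dz":-0.09,"ax":0,"ay":0,"az":-0.54},{"claw":-1,"dx":0.61,"dy":-0.66,"dz":-0.09,"ax":0,"ay":0,"az":-0.54},{"claw":-1,"dx":0.65,"dy":-0.62,"dz":-0.09,"ax":0,"ay":0,"az":-0.54},{"claw":-1,"dx":0.68,"dy":-0.58,"dz":-0.09,"ax":0,"ay":0,"az":-0.54},{"claw":-1,"dx":0.72,"dy":-0.54,"dz":-0.09,"ax":0,"ay":0,"az":-0.54},{"claw":-1,"dx":0.75,"dy":-0.5,"dz":-0.09,"ax":0,"ay":0,"az":-0.54},{"claw":-1,"dx":0.77,"dy":-0.46,"dz":-0.09,"ax":0,"ay":0,"az":-0.54}]' 
python3 -m crank '[{"claw":-1,"dx":0.8,"dy":-0.41,"dz":-0.09,"ax":0,"ay":0,"az":-0.54},{"claw":-1,"dx":0.82,"dy":-0.37,"dz":-0.09,"ax":0,"ay":0,"az":-0.54},{"claw":-1,"dx":0.84,"dy":-0.32,"dz":-0.09,"ax":0,"ay":0,"az":-0.54},{"claw":-1,"dx":0.85,"dy":-0.28,"dz":-0.09,"ax":0,"ay":0,"az":-0.54},{"claw":-1,"dx":0.87,"dy":-0.23,"dz":-0.09,"ax":0,"ay":0,"az":-0.54},{"claw":-1,"dx":0.88,"dy":-0.18,"dz":-0.09,"ax":0,"ay":0,"az":-0.54},{"claw":-1,"dx":0.89,"dy":-0.13,"dz":-0.09,"ax":0,"ay":0,"az":-0.54},{"claw":-1,"dx":0.89,"dy":-0.08,"dz":-0.09,"ax":0,"ay":0,"az":-0.54}]'
python3 -m crank '[{"claw":-1,"dx":0.9,"dy":-0.03,"dz":-0.09,"ax":0,"ay":0,"az":-0.54},{"claw":-1,"dx":0.9,"dy":0.02,"dz":-0.09,"ax":0,"ay":0,"az":-0.54},{"claw":-1,"dx":0.9,"dy":0.07,"dz":-0.09,"ax":0,"ay":0,"az":-0.54},{"claw":-1,"dx":0.89,"dy":0.12,"dz":-0.09,"ax":0,"ay":0,"az":-0.54},{"claw":-1,"dx":0.88,"dy":0.17,"dz":-0.09,"ax":0,"ay":0,"az":-0.54},{"claw":-1,"dx":0.87,"dy":0.22,"dz":-0.09,"ax":0,"ay":0,"az":-0.54},{"claw":-1,"dx":0.86,"dy":0.27,"dz":-0.09,"ax":0,"ay":0,"az":-0.54},{"claw":-1,"dx":0.84,"dy":0.32,"dz":-0.09,"ax":0,"ay":0,"az":-0.54}]'
python3 - <<'E'
from h import *
tilt(); plan([.47,.05,.2],down(98),5)
# extruder view: tool at left, tilted
E
```

```text
time: 0.97
ee_pos: [0.2739, -0.3808, 0.2553]
eef_rot: [0.921, 0.389, -0.0, 0.0]
ft_force: [0.4, -0.1, 0.1]
width: 0.0873
grip_force: 0.0
time: 1.63
ee_pos: [0.3359, -0.1744, 0.277]
eef_rot: [0.811, 0.586, -0.0, 0.0]
ft_force: [0.1, -0.4, 0.1]
width: 0.087
grip_force: 0.0
time: 2.3
ee_pos: [0.3971, 0.0327, 0.2986]
eef_rot: [0.659, 0.753, 0.0, 0.0]
ft_force: [0.4, 0.9, 0.2]
width: 0.087
grip_force: 0.0
2.3 P [0.3971 0.0327 0.2986] xang 97.62 z [ 0.001 -0.001 -1.   ] F [0.36 0.87 0.2 ] M [ 0.06 -0.14  0.01] w 0.087 grip 0.0
d [0.05, 0.5, 0.66] a [0.0, 0.0, -0.01]
d [0.05, 0.5, 0.66] a [0.0, 0.0, -0.01]
d [0.05, 0.5, 0.66] a [0.0, 0.0, -0.01]
d [0.05, 0.5, 0.66] a [0.0, 0.0, -0.01]
d [0.05, 0.5, 0.66] a [0.0, 0.0, -0.01]
```

```bash
python3 -m crank '[{"claw":-1,"dx":0.05,"dy":0.5,"dz":0.66,"ax":0,"ay":0,"az":0},{"claw":-1,"dx":0.05,"dy":0.5,"dz":0.66,"ax":0,"ay":0,"az":0},{"claw":-1,"dx":0.05,"dy":0.5,"dz":0.66,"ax":0,"ay":0,"az":0},{"claw":-1,"dx":0.05,"dy":0.5,"dz":0.66,"ax":0,"ay":0,"az":0},{"claw":-1,"dx":0.05,"dy":0.5,"dz":0.66,"ax":0,"ay":0,"az":0},{"claw":-1,"dx":0,"dy":0,"dz":0,"ax":0,"ay":0,"az":0},{"claw":-1,"dx":0,"dy":0,"dz":0,"ax":0,"ay":0,"az":0}]' >/dev/null
python3 - <<'E'
from h import *
tilt(); c=cam("wrist"); cv2.imwrite("pics/w2.png",c["color"][:,:,::-1]); np.savez("w2.npz",**c)
print(proj(c,[.471,.008,.046]),proj(c,[.454,.126,.035]))
E
```

```text
2.8833 P [0.47   0.0487 0.1984] xang 97.5 z [-0.003  0.001 -1.   ] F [-0.37 -0.03 -0.73] M [ 0.02 -0.14  0.01] w 0.0871 grip 0.0
[315.87922826 223.47083241] [314.28043756  99.17228967]
```

View pics/w2.png

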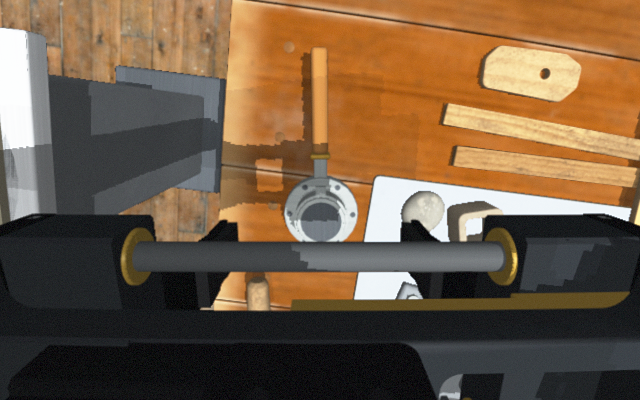

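The wrist view shows the handle running from (319,48) to about (320,152), and the flange with edges at x≈285 and 358 near row 205. I'll measure these with masks.

Run:
```python
from h import *
c=dict(np.load("w2.npz")); im=c["color"]; hsv=cv2.cvtColor(im,cv2.COLOR_RGB2HSV)
g=im.astype(int)
for y in (60,80,100,120,140): print(y,[tuple(int(q) for q in g[y,x]) for x in range(308,333,2)])
m=((hsv[...,1]<70)&(hsv[...,2]>60)).astype(np.uint8); m[:,:275]=0; m[:,364:]=0; m[236:]=0
n,l,st,ce=cv2.connectedComponentsWithStats(m); k=1+np.argmax(st[1:,4]); print(st[k])
for y in range(182,232,6): xs=np.where(l[y]==k)[0]; print(y,xs.min(),xs.max())
ct=max(cv2.findContours((l==k).astype(np.uint8),0,1)[0],key=len)[:,0].astype(float)
P=np.array([cast(c,p,.02)[:2] for p in ct if p[1]<228 and not(308<p[0]<334 and p[1]<190)])
from scipy.optimize import least_squares
s=least_squares(lambda q:np.hypot(*(P-q).T)-.04,[.47,.01],loss="soft_l1",f_scale=.001); print(s.x,s.cost,len(P))
for p in ((319.5,48),(320,151)): print(cast(c,p,.035))
```

```text
60 [(113, 65, 23), (103, 66, 29), (183, 122, 67), (232, 163, 88), (239, 173, 95), (240, 174, 93), (237, 173, 90), (236, 169, 88), (230, 163, 87), (176, 121, 64), (171, 99, 41), (178, 104, 39), (175, 101, 36)]
80 [(99, 59, 27), (85, 48, 19), (152, 104, 55), (210, 142, 74), (224, 155, 81), (228, 158, 84), (227, 158, 86), (224, 158, 85), (218, 149, 80), (191, 132, 68), (158, 92, 33), (167, 92, 24), (168, 96, 27)]
100 [(104, 63, 35), (99, 59, 27), (141, 95, 49), (199, 134, 72), (225, 155, 80), (230, 161, 87), (226, 158, 85), (223, 156, 84), (214, 147, 79), (190, 131, 66), (165, 98, 43), (178, 108, 50), (177, 106, 44)]
120 [(103, 68, 42), (94, 58, 31), (131, 91, 50), (191, 132, 72), (225, 156, 84), (230, 163, 87), (229, 159, 84), (225, 154, 81), (219, 149, 78), (199, 133, 73), (169, 103, 46), (179, 103, 40), (178, 106, 43)]
140 [(104, 68, 43), (101, 66, 42), (118, 81, 44), (186, 128, 68), (223, 155, 82), (230, 162, 87), (228, 161, 86), (226, 158, 83), (220, 152, 83), (199, 136, 73), (170, 104, 46), (182, 111, 49), (181, 108, 45)]
[ 284  159   74   77 3960]
182 299 342
188 293 348
194 289 352
200 287 355
206 285 356
212 284 357
218 285 356
224 286 355
230 289 352
[0.47526044 0.01154536] 4.0491546496403316e-05 110
[0.4529382 0.1711863 0.035    ]
[0.46575214 0.07849153 0.035     ]
```

Flange centre is at (0.4753, 0.0115) and the handle direction is 98.0°. Next is a tilted wrist view of the skirt from the left, so both parts are measured with the same camera.

Run:
```python
from h import *
R=down(97.5)@Ro.from_euler("y",-40,degrees=True).as_matrix()
R2=down(97.5)@Ro.from_euler("y",40,degrees=True).as_matrix()
print(R[:,2],R2[:,2])
R=R if R[1,2]<0 else R2
plan([.58,-.03,.37],R,8)
```

```text
[ 0.08390062 -0.63728847 -0.76604444] [-0.08390062  0.63728847 -0.76604444]
d [-0.38, 0.41, -0.71] a [-0.0, -0.83, 0.0]
d [-0.44, 0.41, -0.67] a [-0.0, -0.83, 0.0]
d [-0.5, 0.41, -0.63] a [-0.0, -0.83, 0.0]
d [-0.55, 0.41, -0.59] a [-0.0, -0.83, 0.0]
d [-0.6, 0.41, -0.54] a [-0.0, -0.83, 0.0]
d [-0.65, 0.41, -0.48] a [-0.0, -0.83, 0.0]
d [-0.69, 0.41, -0.42] a [-0.0, -0.83, 0.0]
d [-0.72, 0.41, -0.36] a [-0.0, -0.83, 0.0]
```

```bash
python3 -m crank '[{"claw":-1,"dx":-0.38,"dy":0.41,"dz":-0.71,"ax":0,"ay":-0.83,"az":0},{"claw":-1,"dx":-0.44,"dy":0.41,"dz":-0.67,"ax":0,"ay":-0.83,"az":0},{"claw":-1,"dx":-0.5,"dy":0.41,"dz":-0.63,"ax":0,"ay":-0.83,"az":0},{"claw":-1,"dx":-0.55,"dy":0.41,"dz":-0.59,"ax":0,"ay":-0.83,"az":0},{"claw":-1,"dx":-0.6,"dy":0.41,"dz":-0.54,"ax":0,"ay":-0.83,"az":0},{"claw":-1,"dx":-0.65,"dy":0.41,"dz":-0.48,"ax":0,"ay":-0.83,"az":0},{"claw":-1,"dx":-0.69,"dy":0.41,"dz":-0.42,"ax":0,"ay":-0.83,"az":0},{"claw":-1,"dx":-0.72,"dy":0.41,"dz":-0.36,"ax":0,"ay":-0.83,"az":0}]' >/dev/null; python3 -m crank '[{"claw":-1,"dx":0,"dy":0,"dz":0,"ax":0,"ay":0,"az":0},{"claw":-1,"dx":0,"dy":0,"dz":0,"ax":0,"ay":0,"az":0}]' >/dev/null
python3 - <<'E'
from h import *
tilt(); c=cam("wrist"); cv2.imwrite("pics/w3.png",c["color"][:,:,::-1]); np.savez("w3.npz",**c)
print(proj(c,[.579,-.137,.162]))
E
```

```text
3.7667 P [ 0.5795 -0.029   0.3699] xang 97.46 z [ 0.084 -0.633 -0.769] F [-0.23  0.47  0.46] M [ 0.81 -0.03 -0.02] w 0.0867 grip 0.0
[306.82339406 127.22352388]
```

View pics/w3.png

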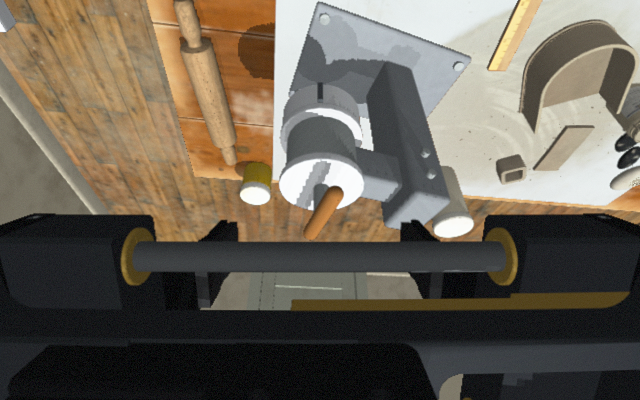

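The skirt is at about (321,105) with its dark rib at (320,92). The plate corners are visible at the top. I'll zoom in for the rim points.

Run:
```python
from h import *
c=dict(np.load("w3.npz"))
crop(c,265,60,130,100,6,"pics/w3c.png")
```

```text
(no output)
```

View pics/w3c.png

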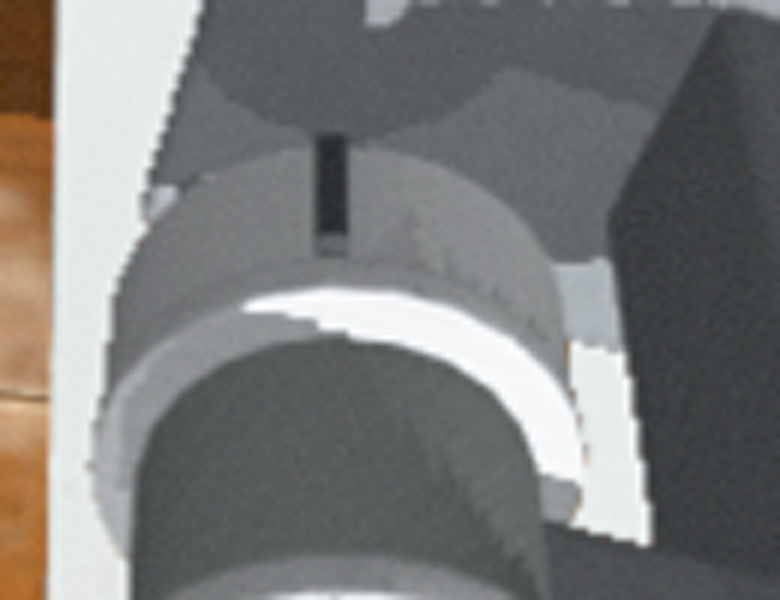

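Run:
```python
from h import *
from scipy.optimize import least_squares
c=dict(np.load("w3.npz"))
f=lambda p:(265+(p[0]+.5)/6-.5,60+(p[1]+.5)/6-.5)
up=[(103,400),(200,325),(245,305),(340,287),(450,310),(530,375),(580,460),(93,470)]
lo=[(118,300),(150,240),(215,180),(285,150),(375,148),(450,165),(530,225),(560,280)]
U=np.array([cast(c,f(p),.162)[:2] for p in up]);L=np.array([cast(c,f(p),.13)[:2] for p in lo])
for n,P in (("up",U),("lo",L),("both",np.r_[U,L])):
    s=least_squares(lambda q:np.hypot(*(P-q).T)-.046,[.58,-.135]); print(n,s.x.round(4),(s.fun*1e3).round(1))
    s2=least_squares(lambda q:np.hypot(*(P-q[:2]).T)-q[2],[.58,-.135,.046]); print("  free r",s2.x.round(4))
o=least_squares(lambda q:np.hypot(*(np.r_[U,L]-q).T)-.046,[.58,-.135]).x
m=cast(c,f((331.5,195)),.146)[:2]; d=m-o; print("rib",m,np.hypot(*d),np.degrees(np.arctan2(d[1],d[0])))
# rib direction via azimuthal plane with r=47 fixed
# plate edges in this view (z .012)
for p in ((318,3),(470,65),(285,85)): print(cast(c,p,.012).round(4))
```

```text
up [ 0.5965 -0.1528] [ 2.2 -1.  -0.7  0.4  0.4 -0.7  3.3  1.8]
  free r [ 0.5971 -0.1561  0.0487]
lo [ 0.5977 -0.1448] [ 0.7 -0.7 -0.3  0.4 -0.1  0.3 -0.1 -0. ]
  free r [ 0.5977 -0.145   0.0461]
both [ 0.5971 -0.1485] [ 1.8 -3.8 -4.2 -3.8 -3.9 -3.9  2.   3.   0.5  0.4  2.1  3.6  3.5  4.
  3.   2.2]
  free r [ 0.5975 -0.1508  0.0479]
rib [ 0.58908188 -0.09886202] 0.05025671130933952 99.14112269625817
[ 0.5825 -0.0636  0.012 ]
[ 0.8165 -0.1188  0.012 ]
[ 0.5472 -0.19    0.012 ]
```

The lower rim fits well, giving an axis at about (0.598, −0.145), but the plate centreline suggests y is about 5 mm off. I'll take one more view from the front to settle y.

Run:
```python
from h import *
for a in (35,-35):
    R=down(90+7.5)@Ro.from_euler("x",a,degrees=True).as_matrix()
    if R[0,2]>0: print(R[:,2]); plan([.446,-.185,.34],R,9)
```

```text
[ 0.56866941  0.07486675 -0.81915204]
d [-0.32, -0.56, 0.41] a [-0.62, 0.71, 0.22]
d [-0.36, -0.58, 0.35] a [-0.62, 0.71, 0.22]
d [-0.4, -0.59, 0.28] a [-0.62, 0.71, 0.22]
d [-0.43, -0.6, 0.21] a [-0.62, 0.71, 0.22]
d [-0.46, -0.6, 0.14] a [-0.62, 0.71, 0.22]
d [-0.48, -0.59, 0.06] a [-0.62, 0.71, 0.22]
d [-0.5, -0.58, -0.01] a [-0.62, 0.71, 0.22]
d [-0.51, -0.57, -0.09] a [-0.62, 0.71, 0.22]
d [-0.51, -0.55, -0.16] a [-0.62, 0.71, 0.22]
```

```bash
python3 -m crank '[{"claw":-1,"dx":-0.32,"dy":-0.56,"dz":0.41,"ax":-0.62,"ay":0.71,"az":0.22},{"claw":-1,"dx":-0.36,"dy":-0.58,"dz":0.35,"ax":-0.62,"ay":0.71,"az":0.22},{"claw":-1,"dx":-0.4,"dy":-0.59,"dz":0.28,"ax":-0.62,"ay":0.71,"az":0.22},{"claw":-1,"dx":-0.43,"dy":-0.6,"dz":0.21,"ax":-0.62,"ay":0.71,"az":0.22},{"claw":-1,"dx":-0.46,"dy":-0.6,"dz":0.14,"ax":-0.62,"ay":0.71,"az":0.22},{"claw":-1,"dx":-0.48,"dy":-0.59,"dz":0.06,"ax":-0.62,"ay":0.71,"az":0.22},{"claw":-1,"dx":-0.5,"dy":-0.58,"dz":-0.01,"ax":-0.62,"ay":0.71,"az":0.22},{"claw":-1,"dx":-0.51,"dy":-0.57,"dz":-0.09,"ax":-0.62,"ay":0.71,"az":0.22}]' >/dev/null; python3 -m crank '[{"claw":-1,"dx":-0.51,"dy":-0.55,"dz":-0.16,"ax":-0.62,"ay":0.71,"az":0.22},{"claw":-1,"dx":0,"dy":0,"dz":0,"ax":0,"ay":0,"az":0},{"claw":-1,"dx":0,"dy":0,"dz":0,"ax":0,"ay":0,"az":0}]' >/dev/null
python3 - <<'E'
from h import *
tilt(); c=cam("wrist"); np.savez("w4.npz",**c)
p=proj(c,[.597,-.143,.13]); print(p); x,y=(p-[65,70]).astype(int); x=max(x,0);y=max(y,0); print(x,y)
crop(c,x,y,130,100,6,"pics/w4c.png")
E
```

```text
4.7333 P [ 0.4452 -0.189   0.3407] xang 97.1 z [ 0.57   0.069 -0.819] F [ 1.78  0.27 -0.23] M [-0.05  0.54  0.06] w 0.0869 grip 0.0
[325.29119969 144.05948677]
260 74
```

View pics/w4c.png

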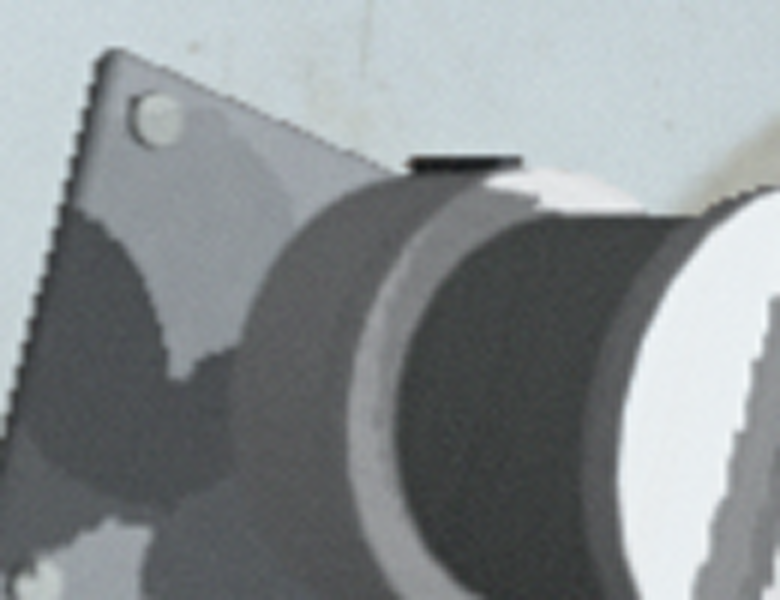

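The front view shows the lower rim's left edge at about crop (234,385) and the skirt's upper-left arc through (345,195). The rib is at (465,162).

Run:
```python
from h import *
from scipy.optimize import least_squares
c=dict(np.load("w4.npz")); c3=dict(np.load("w3.npz"))
f=lambda p,o:(o[0]+(p[0]+.5)/6-.5,o[1]+(p[1]+.5)/6-.5)
lo4=[(390,175),(345,195),(300,235),(265,280),(243,335),(233,385)]
up4=[(480,190),(430,228),(385,280),(360,335),(348,400),(352,470)]
lo3=[(118,300),(150,240),(215,180),(285,150),(375,148),(450,165),(530,225),(560,280)]
up3=[(245,305),(340,287),(450,310),(530,375)]
L4=np.array([cast(c,f(p,(260,74)),.13)[:2] for p in lo4])
L3=np.array([cast(c3,f(p,(265,60)),.13)[:2] for p in lo3])
for n,P in(("L4",L4),("L3",L3),("both",np.r_[L3,L4])):
    s=least_squares(lambda q:np.hypot(*(P-q).T)-.046,[.59,-.14]); print(n,s.x.round(4),(s.fun*1e3).round(1))
for z in (.158,.162,.166,.17):
  P=[np.array([cast(k,f(p,o),z)[:2] for p in u]) for k,u,o in((c,up4,(260,74)),(c3,up3,(265,60)))]
  for q in P:
    s=least_squares(lambda v:np.hypot(*(q-v[:2]).T)-v[2],[.59,-.14,.046]); print(z,s.x.round(4))
# rib triangulated: ends
(o1,v1),(o2,v2)=ray(c,f((465,160),(260,74))),ray(c3,f((331,195),(265,60)))
A=np.c_[v1,-v2]; k=np.linalg.lstsq(A,o2-o1,rcond=None)[0]; print("rib",o1+k[0]*v1,o2+k[1]*v2)
(o1,v1)=ray(c,f((412,162),(260,74)));(o2,v2)=ray(c3,f((331,137),(265,60)))
A=np.c_[v1,-v2]; k=np.linalg.lstsq(A,o2-o1,rcond=None)[0]; print("rib low end",o1+k[0]*v1,o2+k[1]*v2)
print("corner",cast(c,f((112,50),(260,74)),.012))
# plate edges
g=lambda p:cast(c,f(p,(260,74)),.012)
for a,b in (((112,50),(395,172)),((85,170),(20,420))):
    d=g(b)-g(a); print(np.degrees(np.arctan2(d[1],d[0])))
```

```text
L4 [ 0.6025 -0.1373] [ 0.6 -0.1 -0.7 -0.1  0.1  0.4]
L3 [ 0.5977 -0.1448] [ 0.7 -0.7 -0.3  0.4 -0.1  0.3 -0.1 -0. ]
both [ 0.5986 -0.1431] [ 1.4 -0.6 -1.1 -0.8 -1.9 -1.6 -1.9 -1.6  5.3  3.2  0.6 -0.6 -2.2 -3.2]
0.158 [ 0.6107 -0.1377  0.0459]
0.158 [ 0.5979 -0.1515  0.0419]
0.162 [ 0.6072 -0.1376  0.0453]
0.162 [ 0.5974 -0.1477  0.0414]
0.166 [ 0.6038 -0.1376  0.0447]
0.166 [ 0.5968 -0.1439  0.0408]
0.17 [ 0.6004 -0.1375  0.0441]
0.17 [ 0.5963 -0.1402  0.0402]
rib [ 0.58751035 -0.0906331   0.15672339] [ 0.58787944 -0.09092015  0.15696895]
rib low end [ 0.58745085 -0.09055298  0.13955563] [ 0.58794393 -0.09093741  0.13986596]
corner [ 0.58465102 -0.05992878  0.012     ]
-10.514991537110324
-101.32072450443984
```

The two views disagree at the assumed height but agree if the extruder sits several mm higher, for example on a board with some thickness. I'll fit the height jointly and check the plate corner.

Run:
```python
from h import *
from scipy.optimize import least_squares
c=dict(np.load("w4.npz")); c3=dict(np.load("w3.npz")); t=cam("top"); sc=cam("scene")
f=lambda p,o:(o[0]+(p[0]+.5)/6-.5,o[1]+(p[1]+.5)/6-.5)
lo4=[(390,175),(345,195),(300,235),(265,280),(243,335),(233,385)]
lo3=[(118,300),(150,240),(215,180),(285,150),(375,148),(450,165),(530,225),(560,280)]
def F(q):
    a=np.array([cast(c,f(p,(260,74)),q[2])[:2] for p in lo4]);b=np.array([cast(c3,f(p,(265,60)),q[2])[:2] for p in lo3])
    return np.r_[np.hypot(*(a-q[:2]).T),np.hypot(*(b-q[:2]).T)]-.046
s=least_squares(F,[.6,-.14,.135]); print(s.x.round(4),(s.fun*1e3).round(1))
q=s.x
d=np.array([.5877,-.0908])-q[:2]; print("rib r,ang",np.hypot(*d),np.degrees(np.arctan2(d[1],d[0])))
def tri(*rs):
    A=np.zeros((3,3));b=np.zeros(3)
    for o,v in rs:
        v=v/np.linalg.norm(v);M=np.eye(3)-np.outer(v,v);A+=M;b+=M@o
    return np.linalg.solve(A,b)
print("corner w3w4",tri(ray(c,f((112,50),(260,74))),ray(c3,(318,3))), "w4+scene",tri(ray(c,f((112,50),(260,74))),ray(sc,(265+190/3,90+320/3))),"top+scene",tri(ray(t,(265+377/5,130+337/5)),ray(sc,(265+190/3,90+320/3))))
w2=dict(np.load("w2.npz"))
print("handle end w2+scene",tri(ray(w2,(319.5,48)),ray(sc,(265+108/3,90+513/3))))
print(w2["k1"],proj(t,[*q[:2],q[2]]),proj(sc,q))
```

```text
[ 0.5966 -0.1384  0.1395] [ 0.8  0.3 -0.3  0.3  0.2  0.4 -0.5 -1.3 -0.5  0.5 -0.   0.3 -0.4 -0.8]
rib r,ang 0.04845468998656816 100.53753264352645
corner w3w4 [ 0.58197147 -0.06101059  0.01762582] w4+scene [ 0.5819149  -0.06068181  0.01573441] top+scene [ 0.5804046  -0.06384321  0.01280508]
handle end w2+scene [0.4521693  0.17224842 0.02635451]
-0.028253302245695465 [362.88037263 185.92620857] [343.50032418 155.41392522]
```

The joint fit gives the mouth axis at (0.597, −0.138) with the entry direction at about 99.5°, and everything sits a few mm higher than nominal. For the holder, I'll look straight down on the flange so height errors don't matter.

Run:
```python
from h import *
plan([.47,-.05,.2],down(98),8)
```

```text
d [0.55, -0.2, 0.57] a [0.73, 0.01, -0.0]
d [0.55, -0.15, 0.59] a [0.73, 0.01, -0.0]
d [0.55, -0.11, 0.6] a [0.73, 0.01, -0.0]
d [0.55, -0.06, 0.61] a [0.73, 0.01, -0.0]
d [0.55, -0.01, 0.61] a [0.73, 0.01, -0.0]
d [0.55, 0.03, 0.61] a [0.73, 0.01, -0.0]
d [0.55, 0.08, 0.61] a [0.73, 0.01, -0.0]
d [0.54, 0.13, 0.6] a [0.73, 0.01, -0.0]
```

```bash
python3 -m crank '[{"claw":-1,"dx":0.55,"dy":-0.3,"dz":0.5,"ax":0.73,"ay":0,"az":0},{"claw":-1,"dx":0.55,"dy":-0.28,"dz":0.52,"ax":0.73,"ay":0,"az":0},{"claw":-1,"dx":0.55,"dy":-0.24,"dz":0.54,"ax":0.73,"ay":0,"az":0},{"claw":-1,"dx":0.55,"dy":-0.2,"dz":0.56,"ax":0.73,"ay":0,"az":0},{"claw":-1,"dx":0.55,"dy":-0.15,"dz":0.58,"ax":0.73,"ay":0,"az":0},{"claw":-1,"dx":0.55,"dy":-0.1,"dz":0.6,"ax":0.73,"ay":0,"az":0},{"claw":-1,"dx":0.55,"dy":-0.05,"dz":0.6,"ax":0.73,"ay":0,"az":0},{"claw":-1,"dx":0.54,"dy":0,"dz":0.6,"ax":0.73,"ay":0,"az":0}]' >/dev/null; python3 -m crank '[{"claw":-1,"dx":0,"dy":0,"dz":0,"ax":0,"ay":0,"az":0},{"claw":-1,"dx":0,"dy":0,"dz":0,"ax":0,"ay":0,"az":0}]' >/dev/null
python3 - <<'E'
from h import *
tilt(); c=cam("wrist"); np.savez("w5.npz",**c)
p=proj(c,[.4755,.008,.02]); print(p); x,y=(p-[65,60]).astype(int); x=max(x,0);y=max(y,0); print(x,y)
crop(c,x,y,130,100,6,"pics/w5c.png")
E
```

```text
5.7167 P [ 0.4379 -0.053   0.1962] xang 97.87 z [-0.004 -0.004 -1.   ] F [0.03 0.27 0.6 ] M [-0.02 -0.09  0.02] w 0.0871 grip 0.0
[366.59060481 123.2588648 ]
301 63
```

View pics/w5c.png

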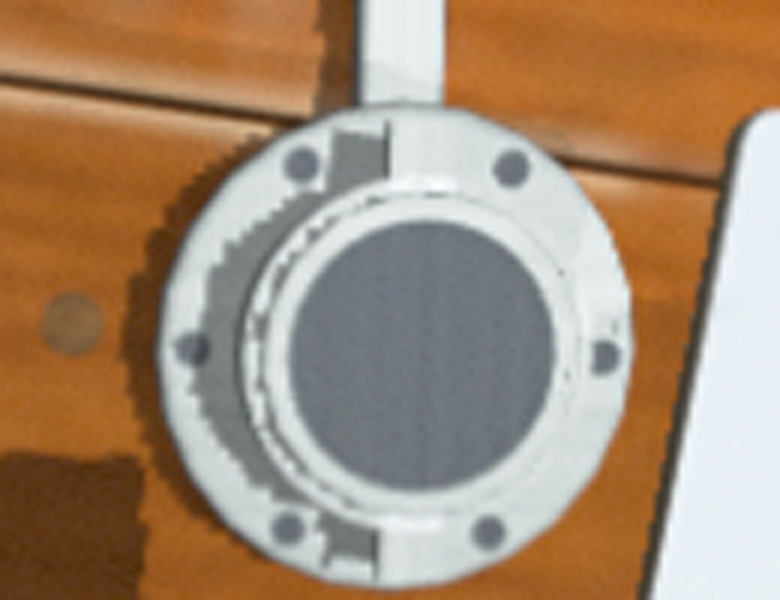

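Flange ellipse spans crop x 162–632, y 102–588. The bolt-hole ring is centred at (398,350). The handle stalk runs straight up at x≈402.

Run:
```python
from h import *
c=dict(np.load("w5.npz")); f=lambda p:(301+(p[0]+.5)/6-.5,63+(p[1]+.5)/6-.5)
for z in (.02,.03): 
    for p in ((398,350),(397,345)): print(z,cast(c,f(p),z).round(4))
print("diam",np.linalg.norm(cast(c,f((162,348)),.02)-cast(c,f((632,348)),.02)),np.linalg.norm(cast(c,f((397,102)),.02)-cast(c,f((397,588)),.02)))
print("inner disc",cast(c,f((422,356)),.046).round(4))
h=np.array([.4758,.0080]); a=np.radians(98); d=np.array([np.cos(a),np.sin(a)])
for g in (.1,.105): print(g,h+g*d)
plan([*(h+.1*d),.10],down(98),8)
```

```text
0.02 [0.4754 0.0103 0.02  ]
0.02 [0.4751 0.0111 0.02  ]
0.03 [0.474  0.0104 0.03  ]
0.03 [0.4737 0.0111 0.03  ]
diam 0.07770263095895033 0.07862576676331498
inner disc [0.4754 0.0101 0.046 ]
0.1 [0.46188269 0.10702681]
0.105 [0.46118682 0.11197815]
d [0.65, 0.19, 0.4] a [-0.0, 0.01, -0.01]
d [0.65, 0.19, 0.4] a [-0.0, 0.01, -0.01]
d [0.65, 0.19, 0.4] a [-0.0, 0.01, -0.01]
d [0.65, 0.19, 0.4] a [-0.0, 0.01, -0.01]
d [0.65, 0.19, 0.4] a [-0.0, 0.01, -0.01]
d [0.65, 0.19, 0.4] a [-0.0, 0.01, -0.01]
d [0.65, 0.19, 0.4] a [-0.0, 0.01, -0.01]
d [0.65, 0.19, 0.4] a [-0.0, 0.01, -0.01]
```

```bash
python3 -m crank '[{"claw":-0.5,"dx":0.66,"dy":0.19,"dz":0.4,"ax":0,"ay":0.01,"az":-0.01},{"claw":-0.5,"dx":0.66,"dy":0.19,"dz":0.4,"ax":0,"ay":0.01,"az":-0.01},{"claw":-0.5,"dx":0.66,"dy":0.19,"dz":0.4,"ax":0,"ay":0.01,"az":0},{"claw":-0.5,"dx":0.66,"dy":0.19,"dz":0.4,"ax":0,"ay":0.01,"az":0},{"claw":-0.5,"dx":0.66,"dy":0.19,"dz":0.4,"ax":0,"ay":0.01,"az":0},{"claw":-0.5,"dx":0.66,"dy":0.19,"dz":0.4,"ax":0,"ay":0.01,"az":0},{"claw":-0.5,"dx":0.66,"dy":0.19,"dz":0.4,"ax":0,"ay":0.01,"az":0},{"claw":-0.5,"dx":0.66,"dy":0.19,"dz":0.4,"ax":0,"ay":0.01,"az":0}]' >/dev/null; python3 -m crank '[{"claw":-0.5,"dx":0,"dy":0,"dz":0,"ax":0,"ay":0,"az":0},{"claw":-0.5,"dx":0,"dy":0,"dz":0,"ax":0,"ay":0,"az":0}]' >/dev/null
python3 - <<'E'
from h import *
tilt(); plan([.4615,.1092,.016],down(98),4)
E
```

```text
6.6 P [0.4613 0.1077 0.1012] xang 97.79 z [-0.002  0.003 -1.   ] F [-0.84 -1.37 -0.24] M [-0.06 -0.14  0.02] w 0.0653 grip 0.0
d [0.01, 0.0, 0.71] a [-0.0, -0.01, -0.01]
d [0.01, 0.0, 0.71] a [-0.0, -0.01, -0.01]
d [0.01, 0.0, 0.71] a [-0.0, -0.01, -0.01]
d [0.01, 0.0, 0.71] a [-0.0, -0.01, -0.01]
```

```bash
python3 -m crank '[{"claw":-0.5,"dx":0.01,"dy":0,"dz":0.71,"ax":0,"ay":-0.01,"az":-0.01},{"claw":-0.5,"dx":0.01,"dy":0,"dz":0.71,"ax":0,"ay":-0.01,"az":-0.01},{"claw":-0.5,"dx":0.01,"dy":0,"dz":0.71,"ax":0,"ay":-0.01,"az":-0.01},{"claw":-0.5,"dx":0.01,"dy":0,"dz":0.71,"ax":0,"ay":-0.01,"az":0},{"claw":-0.5,"dx":0,"dy":0,"dz":0,"ax":0,"ay":0,"az":0},{"claw":-0.5,"dx":0,"dy":0,"dz":0,"ax":0,"ay":0,"az":0}]'; python3 -m crank '[{"claw":1,"dx":0,"dy":0,"dz":0,"ax":0,"ay":0,"az":0},{"claw":1,"dx":0,"dy":0,"dz":0,"ax":0,"ay":0,"az":0},{"claw":1,"dx":0,"dy":0,"dz":0,"ax":0,"ay":0,"az":0},{"claw":1,"dx":0,"dy":0,"dz":0,"ax":0,"ay":0,"az":0},{"claw":1,"dx":0,"dy":0,"dz":0,"ax":0,"ay":0,"az":0},{"claw":1,"dx":0,"dy":0,"dz":0,"ax":0,"ay":0,"az":0}]' 55
python3 - <<'E'
from h import *
tilt()
E
```

```text
time: 7.1
ee_pos: [0.4608, 0.1075, 0.0161]
eef_rot: [0.657, 0.754, -0.002, -0.001]
ft_force: [0.3, 0.5, 0.9]
width: 0.0648
grip_force: 0.0
time: 7.6
ee_pos: [0.4608, 0.1088, 0.0157]
eef_rot: [0.657, 0.754, -0.002, -0.001]
ft_force: [-0.3, 0.4, 0.4]
width: 0.0329
grip_force: 0.0
7.6 P [0.4608 0.1088 0.0157] xang 97.91 z [-0.003 -0.002 -1.   ] F [-0.33  0.41  0.37] M [-0.05 -0.1   0.05] w 0.0329 grip 0.0
```

```bash
python3 -m crank '[{"claw":1,"dx":0,"dy":0,"dz":0,"ax":0,"ay":0,"az":0},{"claw":1,"dx":0,"dy":0,"dz":0,"ax":0,"ay":0,"az":0},{"claw":1,"dx":0,"dy":0,"dz":0,"ax":0,"ay":0,"az":0},{"claw":1,"dx":0,"dy":0,"dz":0,"ax":0,"ay":0,"az":0},{"claw":1,"dx":0,"dy":0,"dz":0,"ax":0,"ay":0,"az":0},{"claw":1,"dx":0,"dy":0,"dz":0,"ax":0,"ay":0,"az":0}]' 55
python3 - <<'E'
from h import *
tilt()
E
python3 -m crank '[{"claw":1,"dx":0,"dy":0,"dz":-0.3,"ax":0,"ay":0,"az":0},{"claw":1,"dx":0,"dy":0,"dz":-0.3,"ax":0,"ay":0,"az":0},{"claw":1,"dx":0,"dy":0,"dz":-0.4,"ax":0,"ay":0,"az":0},{"claw":1,"dx":0,"dy":0,"dz":0,"ax":0,"ay":0,"az":0},{"claw":1,"dx":0,"dy":0,"dz":0,"ax":0,"ay":0,"az":0}]' >/dev/null
python3 - <<'E'
from h import *
tilt(); 
# holder centre relative to tool at grasp: fixed
s=r.read_state()
c=cam("wrist"); np.savez("w6.npz",**c)
for n in ("scene","top"): np.savez(n+"6.npz",**cam(n))
E
```

```text
time: 8.1
ee_pos: [0.4607, 0.1089, 0.0154]
eef_rot: [0.657, 0.754, -0.002, -0.001]
ft_force: [-0.0, 0.3, 0.5]
width: 0.0157
grip_force: 54.9
8.1 P [0.4607 0.1089 0.0154] xang 97.91 z [-0.003 -0.001 -1.   ] F [-0.02  0.27  0.51] M [ 0.11 -0.19 -0.05] w 0.0157 grip 54.9
8.5167 P [0.4615 0.1089 0.0465] xang 97.89 z [-0.001 -0.002 -1.   ] F [ 0.14 -0.05 -3.  ] M [ 0.27 -0.06 -0.  ] w 0.0155 grip 54.9
```

Grasped and lifted, with a weight reading of about 3 N. Now I'll plan the move to below the mouth.

Run:
```python
from h import *
t=np.radians(99.5); T=np.array([.5962,-.1384])+.0998*np.array([np.cos(t),np.sin(t)]); print(T)
plan([.4615,.1089,.072],down(97.9),1); plan([*T,.072],down(99.5),8,np.array([.4615,.1089,.072]),down(97.9))
```

```text
[ 0.57972825 -0.0399687 ]
d [0.0, 0.03, -0.89] a [-0.04, 0.01, -0.0]
d [-0.68, 0.4, 0.0] a [0.0, 0.0, -0.03]
d [-0.68, 0.4, 0.0] a [0.0, 0.0, -0.03]
d [-0.68, 0.4, 0.0] a [0.0, 0.0, -0.03]
d [-0.69, 0.4, 0.0] a [0.0, 0.0, -0.03]
d [-0.69, 0.39, 0.0] a [0.0, 0.0, -0.03]
d [-0.69, 0.39, 0.0] a [0.0, 0.0, -0.03]
d [-0.69, 0.39, 0.0] a [0.0, 0.0, -0.03]
d [-0.69, 0.39, 0.0] a [0.0, 0.0, -0.03]
```

```bash
python3 -m crank '[{"claw":1,"dx":0,"dy":0,"dz":-0.45,"ax":0,"ay":0,"az":0},{"claw":1,"dx":0,"dy":0,"dz":-0.45,"ax":0,"ay":0,"az":0},{"claw":1,"dx":-0.34,"dy":0.2,"dz":0,"ax":0,"ay":0,"az":-0.02},{"claw":1,"dx":-0.68,"dy":0.4,"dz":0,"ax":0,"ay":0,"az":-0.03},{"claw":1,"dx":-0.68,"dy":0.4,"dz":0,"ax":0,"ay":0,"az":-0.03},{"claw":1,"dx":-0.68,"dy":0.4,"dz":0,"ax":0,"ay":0,"az":-0.03},{"claw":1,"dx":-0.69,"dy":0.4,"dz":0,"ax":0,"ay":0,"az":-0.03},{"claw":1,"dx":-0.69,"dy":0.39,"dz":0,"ax":0,"ay":0,"az":-0.03}]' >/dev/null;  python3 -m crank '[{"claw":1,"dx":-0.69,"dy":0.39,"dz":0,"ax":0,"ay":0,"az":-0.03},{"claw":1,"dx":-0.69,"dy":0.39,"dz":0,"ax":0,"ay":0,"az":-0.03},{"claw":1,"dx":-0.35,"dy":0.19,"dz":0,"ax":0,"ay":0,"az":-0.02},{"claw":1,"dx":0,"dy":0,"dz":0,"ax":0,"ay":0,"az":0},{"claw":1,"dx":0,"dy":0,"dz":0,"ax":0,"ay":0,"az":0},{"claw":1,"dx":0,"dy":0,"dz":0,"ax":0,"ay":0,"az":0}]' >/dev/null
python3 - <<'E'
from h import *
tilt(); plan([.5797,-.04,.086],down(99.5),3)
c=cam("wrist"); np.savez("w7.npz",**c)
E
```

```text
9.8333 P [ 0.5784 -0.0387  0.0717] xang 99.47 z [-0.004 -0.001 -1.   ] F [-1.12  0.31 -2.2 ] M [ 0.28 -0.08 -0.01] w 0.0155 grip 54.9
d [-0.02, 0.01, -0.16] a [-0.01, 0.0, -0.0]
d [-0.02, 0.01, -0.16] a [-0.01, 0.0, -0.0]
d [-0.02, 0.01, -0.16] a [-0.01, 0.0, -0.0]
```

```bash
python3 -m crank '[{"claw":1,"dx":-0.03,"dy":0.02,"dz":-0.24,"ax":-0.02,"ay":0,"az":0},{"claw":1,"dx":-0.02,"dy":0.01,"dz":-0.24,"ax":-0.02,"ay":0,"az":0},{"claw":1,"dx":0,"dy":0,"dz":-0.24,"ax":0,"ay":0,"az":0},{"claw":1,"dx":0,"dy":0,"dz":0,"ax":0,"ay":0,"az":0},{"claw":1,"dx":0,"dy":0,"dz":0,"ax":0,"ay":0,"az":0}]' >/dev/null; python3 -c "from h import *;tilt()"
for i in 1; do :; done
python3 -m crank '[{"claw":1,"dx":0,"dy":0,"dz":-0.1,"ax":0,"ay":0,"az":0},{"claw":1,"dx":0,"dy":0,"dz":0,"ax":0,"ay":0,"az":0}]' >/dev/null; python3 -c "from h import *;tilt()"
python3 -m crank '[{"claw":1,"dx":0,"dy":0,"dz":-0.1,"ax":0,"ay":0,"az":0},{"claw":1,"dx":0,"dy":0,"dz":0,"ax":0,"ay":0,"az":0}]' >/dev/null; python3 -c "from h import *;tilt()"
```

```text
10.3 P [ 0.5808 -0.0412  0.0948] xang 99.4 z [ 0.003 -0.001 -1.   ] F [ 0.13 -0.49 -2.37] M [ 0.2  -0.07 -0.01] w 0.0159 grip 54.9
10.4667 P [ 0.5803 -0.0412  0.0971] xang 99.4 z [ 0.001 -0.001 -1.   ] F [ 0.68 -0.06 -3.19] M [ 0.23 -0.1  -0.03] w 0.0155 grip 54.9
10.6333 P [ 0.5804 -0.0411  0.1002] xang 99.4 z [ 0.001 -0.001 -1.   ] F [-0.47  0.17 -2.28] M [ 0.23 -0.08 -0.02] w 0.0155 grip 54.9
```

```bash
python3 -m crank '[{"claw":1,"dx":0.04,"dy":-0.02,"dz":-0.1,"ax":0,"ay":0,"az":0},{"claw":1,"dx":0,"dy":0,"dz":0,"ax":0,"ay":0,"az":0}]' >/dev/null; python3 -c "from h import *;tilt()"
python3 -m crank '[{"claw":1,"dx":0,"dy":0,"dz":-0.1,"ax":0,"ay":0,"az":0},{"claw":1,"dx":0,"dy":0,"dz":0,"ax":0,"ay":0,"az":0}]' >/dev/null; python3 -c "from h import *;tilt()"
python3 -m crank '[{"claw":1,"dx":0,"dy":0,"dz":-0.07,"ax":0,"ay":0,"az":0},{"claw":1,"dx":0,"dy":0,"dz":0,"ax":0,"ay":0,"az":0}]' >/dev/null; python3 -c "from h import *;tilt()"
```

```text
10.8 P [ 0.5796 -0.0398  0.1033] xang 99.42 z [ 0.001 -0.001 -1.   ] F [ 0.82 -0.27 -3.18] M [ 0.24 -0.08  0.02] w 0.0159 grip 54.9
10.9667 P [ 0.5797 -0.0401  0.1064] xang 99.41 z [ 0.001 -0.001 -1.   ] F [ 0.08  0.75 -1.95] M [ 0.24 -0.11 -0.01] w 0.0157 grip 54.9
11.1333 P [ 0.5797 -0.0401  0.1083] xang 99.4 z [ 0.001 -0.001 -1.   ] F [-0.11 -1.28 -2.43] M [ 0.24 -0.07  0.02] w 0.0151 grip 54.9
```

```bash
for k in a; do python3 -m crank '[{"claw":1,"dx":0,"dy":0,"dz":-0.07,"ax":0,"ay":0,"az":0},{"claw":1,"dx":0,"dy":0,"dz":0,"ax":0,"ay":0,"az":0}]' >/dev/null; python3 -c "from h import *;tilt()"
python3 -m crank '[{"claw":1,"dx":0,"dy":0,"dz":-0.07,"ax":0,"ay":0,"az":0},{"claw":1,"dx":0,"dy":0,"dz":0,"ax":0,"ay":0,"az":0}]' >/dev/null; python3 -c "from h import *;tilt()"
python3 -m crank '[{"claw":1,"dx":0,"dy":0,"dz":-0.07,"ax":0,"ay":0,"az":0},{"claw":1,"dx":0,"dy":0,"dz":0,"ax":0,"ay":0,"az":0}]' >/dev/null; python3 -c "from h import *;tilt()"; done
```

```text
11.3 P [ 0.5797 -0.0401  0.1104] xang 99.4 z [ 0.001 -0.001 -1.   ] F [ 0.04  0.27 -2.54] M [ 0.25 -0.05  0.01] w 0.0155 grip 54.9
11.4667 P [ 0.5797 -0.0401  0.1125] xang 99.41 z [ 0.001 -0.001 -1.   ] F [-0.01  0.21 -3.24] M [ 0.24 -0.05  0.02] w 0.0155 grip 54.9
11.6333 P [ 0.5797 -0.0401  0.1146] xang 99.41 z [ 0.001 -0.001 -1.   ] F [-0.33  0.13 -1.98] M [ 0.15 -0.07  0.03] w 0.0153 grip 54.9
```

```bash
for k in a; do python3 -m crank '[{"claw":1,"dx":0,"dy":0,"dz":0,"ax":0,"ay":0,"az":0}]' >/dev/null; python3 -c "from h import *;tilt()"
python3 -m crank '[{"claw":1,"dx":0,"dy":0,"dz":-0.05,"ax":0,"ay":0,"az":0},{"claw":1,"dx":0,"dy":0,"dz":0,"ax":0,"ay":0,"az":0}]' >/dev/null; python3 -c "from h import *;tilt()"; done
```

```text
11.7167 P [ 0.5796 -0.04    0.1144] xang 99.4 z [ 0.001 -0.001 -1.   ] F [ 0.49 -0.48 -2.63] M [ 0.22 -0.1  -0.02] w 0.0156 grip 54.9
11.8833 P [ 0.5796 -0.0401  0.116 ] xang 99.41 z [ 0.001 -0.001 -1.   ] F [-0.05 -0.09 -2.99] M [ 0.23 -0.08  0.01] w 0.0153 grip 54.9
```

Nothing blocking yet. I'll keep rising in 1.5–2 mm steps.

```bash
python3 -m crank '[{"claw":1,"dx":0,"dy":0,"dz":-0.06,"ax":0,"ay":0,"az":0},{"claw":1,"dx":0,"dy":0,"dz":0,"ax":0,"ay":0,"az":0}]' >/dev/null; python3 -c "from h import *;tilt()"
python3 -m crank '[{"claw":1,"dx":0,"dy":0,"dz":-0.06,"ax":0,"ay":0,"az":0},{"claw":1,"dx":0,"dy":0,"dz":0,"ax":0,"ay":0,"az":0}]' >/dev/null; python3 -c "from h import *;tilt()"
python3 -m crank '[{"claw":1,"dx":0,"dy":0,"dz":-0.06,"ax":0,"ay":0,"az":0},{"claw":1,"dx":0,"dy":0,"dz":0,"ax":0,"ay":0,"az":0}]' >/dev/null; python3 -c "from h import *;tilt()"
python3 -m crank '[{"claw":1,"dx":0,"dy":0,"dz":-0.06,"ax":0,"ay":0,"az":0},{"claw":1,"dx":0,"dy":0,"dz":0,"ax":0,"ay":0,"az":0}]' >/dev/null; python3 -c "from h import *;tilt()"
```

```text
12.05 P [ 0.5796 -0.0401  0.1179] xang 99.4 z [ 0.001 -0.001 -1.   ] F [ 0.28 -0.05 -2.45] M [ 0.26 -0.1  -0.01] w 0.015 grip 54.9
12.2167 P [ 0.5796 -0.0401  0.1197] xang 99.4 z [ 0.001 -0.001 -1.   ] F [-0.32 -0.45 -2.67] M [ 0.2  -0.09 -0.03] w 0.0158 grip 54.9
12.3833 P [ 0.5795 -0.0401  0.1213] xang 99.4 z [ 0.001 -0.001 -1.   ] F [ 0.1  -0.36 -3.11] M [ 0.2   0.06 -0.02] w 0.0155 grip 54.9
12.55 P [ 0.5794 -0.04    0.1231] xang 99.41 z [ 0.001 -0.001 -1.   ] F [ 0.09 -0.2  -4.88] M [ 0.38  0.04 -0.03] w 0.0154 grip 54.9
```

The follower is felt at TCP z≈0.122, which puts the mouth plane at about 0.140, matching the fit. Going up roughly 7 mm more.

```bash
python3 -m crank '[{"claw":1,"dx":0,"dy":0,"dz":-0.06,"ax":0,"ay":0,"az":0},{"claw":1,"dx":0,"dy":0,"dz":0,"ax":0,"ay":0,"az":0}]' >/dev/null; python3 -c "from h import *;tilt()"
python3 -m crank '[{"claw":1,"dx":0,"dy":0,"dz":-0.06,"ax":0,"ay":0,"az":0},{"claw":1,"dx":0,"dy":0,"dz":0,"ax":0,"ay":0,"az":0}]' >/dev/null; python3 -c "from h import *;tilt()"
python3 -m crank '[{"claw":1,"dx":0,"dy":0,"dz":-0.06,"ax":0,"ay":0,"az":0},{"claw":1,"dx":0,"dy":0,"dz":0,"ax":0,"ay":0,"az":0},{"claw":1,"dx":0,"dy":0,"dz":0,"ax":0,"ay":0,"az":0}]' >/dev/null; python3 -c "from h import *;tilt()"
```

```text
12.7167 P [ 0.5794 -0.04    0.1248] xang 99.41 z [ 0.001 -0.001 -1.   ] F [-0.91  0.11 -5.03] M [ 0.4   0.08 -0.1 ] w 0.0154 grip 54.9
12.8833 P [ 0.5795 -0.04    0.1267] xang 99.4 z [ 0.001 -0.001 -1.   ] F [-0.27  1.01 -4.98] M [ 0.52  0.12 -0.  ] w 0.0156 grip 54.9
13.1333 P [ 0.5794 -0.0399  0.1283] xang 99.41 z [ 0.001 -0.001 -1.   ] F [-0.11  0.66 -6.3 ] M [0.68 0.02 0.01] w 0.0156 grip 54.9
```

```bash
python3 -m crank '[{"claw":1,"dx":0,"dy":0,"dz":-0.06,"ax":0,"ay":0,"az":0},{"claw":1,"dx":0,"dy":0,"dz":0,"ax":0,"ay":0,"az":0},{"claw":1,"dx":0,"dy":0,"dz":0,"ax":0,"ay":0,"az":0}]' 60 >/dev/null; python3 -c "from h import *;tilt()"
python3 -m crank '[{"claw":1,"dx":0,"dy":0,"dz":-0.05,"ax":0,"ay":0,"az":0},{"claw":1,"dx":0,"dy":0,"dz":0,"ax":0,"ay":0,"az":0},{"claw":1,"dx":0,"dy":0,"dz":0,"ax":0,"ay":0,"az":0}]' >/dev/null
python3 - <<'E'
from h import *
tilt(); c=cam("wrist"); np.savez("w8.npz",**c); w6=dict(np.load("w6.npz"))
# handle shift in the wrist picture (tilt/slip check) vs lifted picture
def hm(c):
    hsv=cv2.cvtColor(c["color"],cv2.COLOR_RGB2HSV); im=c["color"].astype(int); m=(im[...,0]>185)&(im[...,1]>115)&(im[...,2]<120)&(im[...,0]-im[...,2]>100); m=m.astype(np.uint8); m[230:]=0; m[:,:280]=0;m[:,360:]=0
    n,l,st,ce=cv2.connectedComponentsWithStats(m); k=1+np.argmax(st[1:,4]); return st[k],ce[k]
print(hm(w6),hm(c))
E
```

```text
13.3833 P [ 0.5794 -0.04    0.1301] xang 99.41 z [ 0.001 -0.001 -1.   ] F [-0.35  2.39 -6.35] M [0.68 0.09 0.  ] w 0.0152 grip 59.9
13.6333 P [ 0.5794 -0.0399  0.1316] xang 99.41 z [ 0.001 -0.001 -1.   ] F [ 0.15  1.97 -5.79] M [ 0.76  0.08 -0.03] w 0.0157 grip 59.9
(array([ 280,    0,   80,   40, 2725], dtype=int32), array([321.44587156,  16.6612844 ])) (array([ 306,  120,   27,   63, 1519], dtype=int32), array([318.63791968, 150.14549045]))
```

Run:
```python
from h import *
w7=dict(np.load("w7.npz"));w8=dict(np.load("w8.npz"))
for n,c in(("7",w7),("8",w8)):
    g=c["color"].astype(int); 
    print(n,[ (y,tuple(g[y,319].tolist())) for y in range(60,200,8)])
H=w8["hand_eye"]; I=np.linalg.inv(H)
def pt(X):
    p=I[:3,:3]@X+I[:3,3]; u=p[:2]/p[2]; u=u*(1+w8["k1"]*(u@u)); return u*w8["mtx"][[0,1],[0,1]]+w8["mtx"][:2,2]
for th in (0,.05,.1,.15):
    q=[]
    for x,dz in ((.065,-.0113),(.065,.0127),(.02,-.0113)):
        q.append(pt(np.array([x*np.cos(th)+dz*np.sin(th),0,-.008-x*np.sin(th)+dz*np.cos(th)])).round(1))
        q.append(pt(np.array([x*np.cos(th)+dz*np.sin(th),.008,-.008-x*np.sin(th)+dz*np.cos(th)])).round(1)[0])
    print(th,q)
print([ (x,w8["color"][130,x].tolist()) for x in range(294,346,4)])
a=np.hstack([w7["color"][60:230,250:390],w8["color"][60:230,250:390]]); cv2.imwrite("pics/cmp.png",cv2.resize(a[:,:,::-1],None,fx=2.8,fy=2.8))
```

```text
7 [(60, (192, 190, 183)), (68, (225, 234, 239)), (76, (227, 235, 240)), (84, (226, 234, 239)), (92, (99, 97, 88)), (100, (143, 140, 132)), (108, (163, 162, 150)), (116, (113, 76, 41)), (124, (205, 140, 76)), (132, (208, 140, 75)), (140, (209, 140, 76)), (148, (208, 143, 73)), (156, (208, 142, 74)), (164, (207, 142, 75)), (172, (212, 145, 78)), (180, (123, 84, 44)), (188, (117, 79, 42)), (196, (115, 80, 44))]
8 [(60, (160, 94, 37)), (68, (176, 102, 32)), (76, (225, 233, 239)), (84, (227, 234, 239)), (92, (151, 158, 164)), (100, (148, 146, 136)), (108, (171, 169, 156)), (116, (109, 73, 41)), (124, (203, 137, 71)), (132, (208, 141, 76)), (140, (207, 142, 74)), (148, (211, 144, 77)), (156, (205, 139, 70)), (164, (207, 140, 73)), (172, (208, 141, 73)), (180, (183, 125, 65)), (188, (116, 77, 41)), (196, (123, 84, 48))]
0 [array([322., 115.]), np.float64(342.2), array([321.5, 114.7]), np.float64(338.6), array([321.7, 222.8]), np.float64(340.3)]
0.05 [array([322.1, 116.8]), np.float64(342.8), array([321.6, 113.5]), np.float64(339.0), array([321.7, 224.9]), np.float64(340.5)]
0.1 [array([322.2, 119.1]), np.float64(343.4), array([321.6, 112.7]), np.float64(339.5), array([321.7, 227.1]), np.float64(340.6)]
0.15 [array([322.3, 121.9]), np.float64(344.0), array([321.7, 112.1]), np.float64(340.0), array([321.8, 229.3]), np.float64(340.7)]
[(294, [227, 235, 239]), (298, [155, 162, 168]), (302, [148, 101, 52]), (306, [193, 129, 70]), (310, [207, 141, 75]), (314, [213, 145, 74]), (318, [209, 142, 73]), (322, [206, 142, 76]), (326, [209, 144, 78]), (330, [194, 131, 69]), (334, [173, 118, 61]), (338, [180, 177, 165]), (342, [186, 181, 169])]
```

Run:
```python
from h import *
for n in ("w7","w8"):
    c=dict(np.load(n+".npz"))["color"].astype(float); print(n,[(y,int(c[y,314:326,0].mean()),int(c[y,314:326,2].mean())) for y in range(108,126)],[(y,int(c[y,314:326,0].mean())) for y in range(172,186,1)])
```

```text
w7 [(108, 161, 148), (109, 162, 148), (110, 162, 150), (111, 163, 151), (112, 164, 152), (113, 162, 148), (114, 138, 120), (115, 94, 46), (116, 108, 37), (117, 137, 49), (118, 168, 60), (119, 176, 62), (120, 183, 66), (121, 189, 68), (122, 195, 70), (123, 200, 71), (124, 205, 73), (125, 207, 74)] [(172, 208), (173, 207), (174, 208), (175, 207), (176, 208), (177, 208), (178, 203), (179, 180), (180, 140), (181, 118), (182, 116), (183, 117), (184, 117), (185, 117)]
w8 [(108, 166, 152), (109, 166, 152), (110, 166, 153), (111, 166, 153), (112, 167, 153), (113, 162, 148), (114, 132, 112), (115, 91, 43), (116, 106, 37), (117, 127, 46), (118, 161, 59), (119, 174, 62), (120, 181, 64), (121, 187, 67), (122, 193, 69), (123, 198, 70), (124, 202, 72), (125, 205, 73)] [(172, 207), (173, 208), (174, 207), (175, 207), (176, 207), (177, 207), (178, 207), (179, 201), (180, 171), (181, 133), (182, 116), (183, 115), (184, 116), (185, 115)]
```

The handle picture shows no slip, and the force fits follower compression of about 10 mm, so the lugs are above the ledges. A side force of +2 N in y suggests easing about 0.7 mm outward. Then I'll start the turn.

```bash
cat >> h.py <<'E'
def circ(C=(.5962,-.1377),Rr=.0998):
    tilt(); s=r.read_state(); R=Ro.from_quat(s["eef_rot"]).as_matrix(); a=R[:2,0]/np.hypot(*R[:2,0]); e=np.array(C)+Rr*a-np.array(s["ee_pos"])[:2]
    print("   turned",round(np.degrees(np.arctan2(a[1],a[0]))%360-99.4,1),"fix share dx,dy",np.round(np.r_[e@R[:2,0],e@R[:2,1]]/.03,3))
E
python3 -m crank '[{"claw":1,"dx":0.02,"dy":0,"dz":0,"ax":0,"ay":0,"az":0},{"claw":1,"dx":0,"dy":0,"dz":0,"ax":0,"ay":0,"az":0}]' >/dev/null; python3 -c "from h import *;circ()"
python3 -m crank '[{"claw":1,"dx":-0.002,"dy":-0.116,"dz":0,"ax":0,"ay":0,"az":-0.333},{"claw":1,"dx":-0.002,"dy":-0.116,"dz":0,"ax":0,"ay":0,"az":-0.333},{"claw":1,"dx":-0.002,"dy":-0.116,"dz":0,"ax":0,"ay":0,"az":-0.333},{"claw":1,"dx":0,"dy":0,"dz":0,"ax":0,"ay":0,"az":0}]' >/dev/null; python3 -c "from h import *;circ()"
python3 -m crank '[{"claw":1,"dx":-0.002,"dy":-0.116,"dz":0,"ax":0,"ay":0,"az":-0.333},{"claw":1,"dx":-0.002,"dy":-0.116,"dz":0,"ax":0,"ay":0,"az":-0.333},{"claw":1,"dx":-0.002,"dy":-0.116,"dz":0,"ax":0,"ay":0,"az":-0.333},{"claw":1,"dx":0,"dy":0,"dz":0,"ax":0,"ay":0,"az":0}]' >/dev/null; python3 -c "from h import *;circ()"
```

```text
13.85 P [ 0.5794 -0.0399  0.1316] xang 99.38 z [ 0.001 -0.001 -1.   ] F [ 0.02 -0.88 -6.45] M [0.44 0.03 0.01] w 0.016 grip 59.9
   turned -0.0 fix share dx,dy [0.02  0.021]
14.1833 P [ 0.5691 -0.042   0.1318] xang 105.48 z [ 0.001 -0.001 -1.   ] F [ 1.41 -0.19 -6.57] M [ 0.6  -0.15  0.1 ] w 0.0156 grip 59.9
   turned 6.1 fix share dx,dy [0.012 0.018]
14.5167 P [ 0.5592 -0.0452  0.1317] xang 111.41 z [ 0.001 -0.001 -1.   ] F [ 1.97  0.83 -6.64] M [ 0.61 -0.17  0.05] w 0.015 grip 59.9
   turned 12.0 fix share dx,dy [0.007 0.022]
```

Turned 12° at height with no wall, so the lugs are over the ledges. Continuing with small centring fixes.

```bash
python3 -m crank '[{"claw":1,"dx":0,"dy":-0.152,"dz":0,"ax":0,"ay":0,"az":-0.5},{"claw":1,"dx":-0.005,"dy":-0.174,"dz":0,"ax":0,"ay":0,"az":-0.5},{"claw":1,"dx":-0.005,"dy":-0.174,"dz":0,"ax":0,"ay":0,"az":-0.5},{"claw":1,"dx":-0.005,"dy":-0.174,"dz":0,"ax":0,"ay":0,"az":-0.5},{"claw":1,"dx":0,"dy":0,"dz":0,"ax":0,"ay":0,"az":0}]' >/dev/null; python3 -c "from h import *;circ()"
python3 -m crank '[{"claw":1,"dx":-0.005,"dy":-0.174,"dz":0,"ax":0,"ay":0,"az":-0.5},{"claw":1,"dx":-0.005,"dy":-0.174,"dz":0,"ax":0,"ay":0,"az":-0.5},{"claw":1,"dx":-0.005,"dy":-0.174,"dz":0,"ax":0,"ay":0,"az":-0.5},{"claw":1,"dx":-0.005,"dy":-0.174,"dz":0,"ax":0,"ay":0,"az":-0.5},{"claw":1,"dx":0,"dy":0,"dz":0,"ax":0,"ay":0,"az":0}]' >/dev/null; python3 -c "from h import *;circ()"
```

```text
14.9333 P [ 0.541  -0.0547  0.1317] xang 123.4 z [ 0.001 -0.001 -1.   ] F [ 1.09  0.42 -6.67] M [0.62 0.02 0.06] w 0.0154 grip 59.9
   turned 24.0 fix share dx,dy [0.004 0.012]
15.35 P [ 0.5251 -0.068   0.1316] xang 135.32 z [ 0.    -0.001 -1.   ] F [ 0.98  1.54 -6.9 ] M [0.6  0.13 0.09] w 0.0154 grip 59.9
   turned 35.9 fix share dx,dy [0.008 0.016]
```

```bash
python3 -m crank '[{"claw":1,"dx":0.003,"dy":-0.16,"dz":0,"ax":0,"ay":0,"az":-0.5},{"claw":1,"dx":-0.005,"dy":-0.174,"dz":0,"ax":0,"ay":0,"az":-0.5},{"claw":1,"dx":-0.005,"dy":-0.174,"dz":0,"ax":0,"ay":0,"az":-0.5},{"claw":1,"dx":-0.005,"dy":-0.174,"dz":0,"ax":0,"ay":0,"az":-0.5},{"claw":1,"dx":0,"dy":0,"dz":0,"ax":0,"ay":0,"az":0}]' >/dev/null; python3 -c "from h import *;circ()"
python3 -m crank '[{"claw":1,"dx":-0.002,"dy":-0.116,"dz":0,"ax":0,"ay":0,"az":-0.333},{"claw":1,"dx":-0.002,"dy":-0.116,"dz":0,"ax":0,"ay":0,"az":-0.333},{"claw":1,"dx":0,"dy":0,"dz":0,"ax":0,"ay":0,"az":0}]' >/dev/null; python3 -c "from h import *;circ()"
```

```text
15.7667 P [ 0.5123 -0.084   0.1316] xang 147.27 z [ 0.    -0.001 -1.   ] F [ 0.1   1.09 -6.17] M [0.42 0.13 0.08] w 0.0155 grip 59.9
   turned 47.9 fix share dx,dy [0.007 0.007]
16.0167 P [ 0.509  -0.0895  0.1316] xang 151.22 z [ 0.001 -0.001 -1.   ] F [ 0.36  1.12 -7.5 ] M [0.45 0.13 0.09] w 0.0153 grip 59.9
   turned 51.8 fix share dx,dy [ 0.006 -0.008]
```

I'll step by 1.5°, with a guard that stops the chain when torque rises.

```bash
cat > g.py <<'E'
from h import *
import sys
circ(); s=r.read_state(); R=Ro.from_quat(s["eef_rot"]).as_matrix(); ft=np.array(s["ft_force"])@R[:,1]; T=s["torque"][2]+0
print("   tang F(cw +)",round(ft,2),"Mz",round(T,2),"about axis",round(T-ft*.1,2)); sys.exit(abs(ft)>3 or abs(T)>.3)
E
M='x'; 
python3 -m crank '[{"claw":1,"dx":0.005,"dy":-0.087,"dz":0,"ax":0,"ay":0,"az":-0.25},{"claw":1,"dx":0,"dy":0,"dz":0,"ax":0,"ay":0,"az":0}]' >/dev/null; python3 g.py && 
python3 -m crank '[{"claw":1,"dx":-0.001,"dy":-0.087,"dz":0,"ax":0,"ay":0,"az":-0.25},{"claw":1,"dx":0,"dy":0,"dz":0,"ax":0,"ay":0,"az":0}]' >/dev/null && python3 g.py &&
python3 -m crank '[{"claw":1,"dx":-0.001,"dy":-0.087,"dz":0,"ax":0,"ay":0,"az":-0.25},{"claw":1,"dx":0,"dy":0,"dz":0,"ax":0,"ay":0,"az":0}]' >/dev/null && python3 g.py &&
python3 -m crank '[{"claw":1,"dx":-0.001,"dy":-0.087,"dz":0,"ax":0,"ay":0,"az":-0.25},{"claw":1,"dx":0,"dy":0,"dz":0,"ax":0,"ay":0,"az":0}]' >/dev/null && python3 g.py
```

```text
16.1833 P [ 0.5077 -0.0916  0.1317] xang 152.71 z [ 0.001 -0.001 -1.   ] F [ 1.26 -0.07 -6.67] M [ 0.36  0.01 -0.04] w 0.0159 grip 59.9
   turned 53.3 fix share dx,dy [ 0.002 -0.013]
   tang F(cw +) 0.52 Mz -0.04 about axis -0.09False
```

```bash
sed -i 's/sys.exit(\(.*\))$/sys.exit(int(\1))/' g.py
python3 -m crank '[{"claw":1,"dx":-0.001,"dy":-0.087,"dz":0,"ax":0,"ay":0,"az":-0.25},{"claw":1,"dx":0,"dy":0,"dz":0,"ax":0,"ay":0,"az":0}]' >/dev/null && python3 g.py &&
python3 -m crank '[{"claw":1,"dx":-0.001,"dy":-0.087,"dz":0,"ax":0,"ay":0,"az":-0.25},{"claw":1,"dx":0,"dy":0,"dz":0,"ax":0,"ay":0,"az":0}]' >/dev/null && python3 g.py &&
python3 -m crank '[{"claw":1,"dx":-0.001,"dy":-0.087,"dz":0,"ax":0,"ay":0,"az":-0.25},{"claw":1,"dx":0,"dy":0,"dz":0,"ax":0,"ay":0,"az":0}]' >/dev/null && python3 g.py &&
python3 -m crank '[{"claw":1,"dx":-0.001,"dy":-0.087,"dz":0,"ax":0,"ay":0,"az":-0.25},{"claw":1,"dx":0,"dy":0,"dz":0,"ax":0,"ay":0,"az":0}]' >/dev/null && python3 g.py &&
python3 -m crank '[{"claw":1,"dx":-0.001,"dy":-0.087,"dz":0,"ax":0,"ay":0,"az":-0.25},{"claw":1,"dx":0,"dy":0,"dz":0,"ax":0,"ay":0,"az":0}]' >/dev/null && python3 g.py
```

```text
16.35 P [ 0.5065 -0.0941  0.1317] xang 154.23 z [ 0.001 -0.001 -1.   ] F [ 1.   -1.16 -6.18] M [ 0.17  0.13 -0.03] w 0.0155 grip 59.9
   turned 54.8 fix share dx,dy [ 0.002 -0.008]
   tang F(cw +) -0.61 Mz -0.03 about axis 0.03
16.5167 P [ 0.5053 -0.0968  0.1317] xang 155.74 z [ 0.001 -0.001 -1.   ] F [ 1.17 -1.52 -6.  ] M [-0.03  0.13 -0.16] w 0.0156 grip 60.0
   turned 56.3 fix share dx,dy [0.004 0.001]
   tang F(cw +) -0.9 Mz -0.16 about axis -0.07
16.6833 P [ 0.5042 -0.0994  0.1317] xang 157.24 z [ 0.001 -0.001 -1.   ] F [ 0.77 -1.55 -5.85] M [-0.18  0.19 -0.33] w 0.0153 grip 60.0
   turned 57.8 fix share dx,dy [0.005 0.008]
   tang F(cw +) -1.13 Mz -0.33 about axis -0.22
```

```bash
python3 -m crank '[{"claw":1,"dx":0,"dy":0,"dz":0,"ax":0,"ay":0,"az":0},{"claw":1,"dx":0,"dy":0,"dz":0,"ax":0,"ay":0,"az":0}]' >/dev/null ; python3 g.py 
python3 -m crank '[{"claw":1,"dx":0,"dy":-0.058,"dz":0,"ax":0,"ay":0,"az":-0.17},{"claw":1,"dx":0,"dy":0,"dz":0,"ax":0,"ay":0,"az":0}]' >/dev/null ; python3 g.py
```

```text
16.85 P [ 0.5043 -0.0991  0.1317] xang 157.24 z [ 0.001 -0.001 -1.   ] F [ 1.05 -5.26 -5.68] M [-0.56  0.1  -0.36] w 0.0157 grip 60.1
   turned 57.8 fix share dx,dy [ 0.004 -0.003]
   tang F(cw +) -4.44 Mz -0.36 about axis 0.08
17.0167 P [ 0.5037 -0.1004  0.1317] xang 158.43 z [ 0.001 -0.001 -1.   ] F [ 1.81 -1.71 -5.84] M [-0.29 -0.08 -0.64] w 0.0154 grip 60.3
   turned 59.0 fix share dx,dy [ 0.003 -0.022]
   tang F(cw +) -0.92 Mz -0.64 about axis -0.55
```

Mz climbs steadily to −0.64 N m at about 58°, so that's the stop. I'll back off 2° and lower, watching whether the lugs pass ledge level (TCP≈0.1285) and land in the pocket (≈0.1245).

```bash
python3 -m crank '[{"claw":1,"dx":0,"dy":0.1,"dz":0,"ax":0,"ay":0,"az":0.35},{"claw":1,"dx":0,"dy":0,"dz":0,"ax":0,"ay":0,"az":0},{"claw":1,"dx":0,"dy":0,"dz":0,"ax":0,"ay":0,"az":0}]' >/dev/null ; python3 g.py 
python3 -m crank '[{"claw":1,"dx":0,"dy":0,"dz":0.05,"ax":0,"ay":0,"az":0},{"claw":1,"dx":0,"dy":0,"dz":0.05,"ax":0,"ay":0,"az":0},{"claw":1,"dx":0,"dy":0,"dz":0,"ax":0,"ay":0,"az":0}]' >/dev/null ; python3 g.py
python3 -m crank '[{"claw":1,"dx":0,"dy":0,"dz":0.04,"ax":0,"ay":0,"az":0},{"claw":1,"dx":0,"dy":0,"dz":0,"ax":0,"ay":0,"az":0},{"claw":1,"dx":0,"dy":0,"dz":0,"ax":0,"ay":0,"az":0}]' >/dev/null ; python3 g.py
```

```text
17.2667 P [ 0.5045 -0.0972  0.1315] xang 156.38 z [ 0.    -0.001 -1.   ] F [-0.02 -1.7  -6.6 ] M [-0.12  0.26 -0.27] w 0.0153 grip 60.0
   turned 57.0 fix share dx,dy [-0.015 -0.01 ]
   tang F(cw +) -1.56 Mz -0.27 about axis -0.11
17.5167 P [ 0.5046 -0.0974  0.1284] xang 156.34 z [ 0.001 -0.001 -1.   ] F [ 0.17 -1.37 -5.44] M [ 0.01  0.28 -0.24] w 0.0156 grip 60.0
   turned 56.9 fix share dx,dy [-0.01  -0.005]
   tang F(cw +) -1.19 Mz -0.24 about axis -0.12
17.7667 P [ 0.5046 -0.0975  0.1274] xang 156.32 z [ 0.001 -0.001 -1.   ] F [-1.17 -1.71 -5.3 ] M [-0.01  0.3  -0.25] w 0.0154 grip 60.0
   turned 56.9 fix share dx,dy [-0.009 -0.001]
   tang F(cw +) -2.04 Mz -0.25 about axis -0.04
```

```bash
python3 -m crank '[{"claw":1,"dx":0,"dy":0.05,"dz":0,"ax":0,"ay":0,"az":0.17},{"claw":1,"dx":0,"dy":0,"dz":0.04,"ax":0,"ay":0,"az":0},{"claw":1,"dx":0,"dy":0,"dz":0,"ax":0,"ay":0,"az":0}]' >/dev/null ; python3 g.py 
python3 -m crank '[{"claw":1,"dx":0,"dy":0,"dz":0.04,"ax":0,"ay":0,"az":0},{"claw":1,"dx":0,"dy":0,"dz":0,"ax":0,"ay":0,"az":0},{"claw":1,"dx":0,"dy":0,"dz":0,"ax":0,"ay":0,"az":0}]' >/dev/null ; python3 g.py
python3 -m crank '[{"claw":1,"dx":0,"dy":0,"dz":0.04,"ax":0,"ay":0,"az":0},{"claw":1,"dx":0,"dy":0,"dz":0,"ax":0,"ay":0,"az":0},{"claw":1,"dx":0,"dy":0,"dz":0,"ax":0,"ay":0,"az":0}]' >/dev/null ; python3 g.py
```

```text
18.0167 P [ 0.5051 -0.0962  0.1261] xang 155.28 z [ 0.001 -0.001 -1.   ] F [-0.4  -2.42 -4.96] M [-0.19  0.4  -0.16] w 0.0155 grip 60.0
   turned 55.9 fix share dx,dy [-0.01   0.013]
   tang F(cw +) -2.36 Mz -0.16 about axis 0.08
18.2667 P [ 0.5052 -0.0963  0.125 ] xang 155.29 z [ 0.001 -0.001 -1.   ] F [-1.27 -1.99 -4.47] M [-0.26  0.32 -0.09] w 0.0156 grip 60.0
   turned 55.9 fix share dx,dy [-0.006  0.014]
   tang F(cw +) -2.34 Mz -0.09 about axis 0.14
18.5167 P [ 0.5054 -0.0963  0.124 ] xang 155.28 z [ 0.001 -0.001 -1.   ] F [-2.22 -2.38 -2.03] M [-0.38  0.19 -0.13] w 0.0154 grip 60.0
   turned 55.9 fix share dx,dy [0.    0.013]
   tang F(cw +) -3.09 Mz -0.13 about axis 0.18
```

Landing was felt at TCP z≈0.1243, about 4–5 mm below ledge level, so the lugs are in the pockets. I'll ease the load off, then open slowly.

```bash
python3 -m crank '[{"claw":1,"dx":0,"dy":-0.02,"dz":0.03,"ax":0,"ay":0,"az":-0.04},{"claw":1,"dx":0,"dy":0,"dz":0,"ax":0,"ay":0,"az":0},{"claw":1,"dx":0,"dy":0,"dz":0,"ax":0,"ay":0,"az":0}]' >/dev/null ; python3 g.py 
python3 -m crank '[{"claw":-0.4,"dx":0,"dy":0,"dz":0,"ax":0,"ay":0,"az":0},{"claw":-0.4,"dx":0,"dy":0,"dz":0,"ax":0,"ay":0,"az":0},{"claw":-0.4,"dx":0,"dy":0,"dz":0,"ax":0,"ay":0,"az":0},{"claw":-0.4,"dx":0,"dy":0,"dz":0,"ax":0,"ay":0,"az":0},{"claw":-0.4,"dx":0,"dy":0,"dz":0,"ax":0,"ay":0,"az":0},{"claw":-0.4,"dx":0,"dy":0,"dz":0,"ax":0,"ay":0,"az":0},{"claw":-0.4,"dx":0,"dy":0,"dz":0,"ax":0,"ay":0,"az":0}]' >/dev/null
python3 - <<'E'
from h import *
circ(); c=cam("wrist"); np.savez("w9.npz",**c); cv2.imwrite("pics/w9.png",c["color"][:,:,::-1])
for n in ("top","scene"): np.savez(n+"9.npz",**cam(n))
g=c["color"].astype(int)
for y in (130,160,190,215): print(y,[(x,int(g[y,x,0]),int(g[y,x,2])) for x in range(290,352,4)])
print([(y,int(g[y,314:326,0].mean())) for y in range(108,126)])
E
```

```text
18.7667 P [ 0.5053 -0.0967  0.1233] xang 155.53 z [ 0.002 -0.001 -1.   ] F [-2.59 -1.59  1.47] M [-0.35  0.2  -0.13] w 0.0151 grip 60.0
   turned 56.1 fix share dx,dy [0.004 0.012]
   tang F(cw +) -2.52 Mz -0.13 about axis 0.13
19.35 P [ 0.505  -0.0966  0.1229] xang 155.53 z [ 0.001 -0.001 -1.   ] F [-0.45 -0.1  -0.61] M [ 0.07 -0.14  0.03] w 0.0536 grip 0.0
   turned 56.1 fix share dx,dy [-0.007  0.013]
130 [(290, 99, 26), (294, 102, 24), (298, 110, 34), (302, 113, 41), (306, 135, 53), (310, 149, 54), (314, 151, 61), (318, 151, 56), (322, 150, 59), (326, 150, 60), (330, 140, 52), (334, 131, 55), (338, 109, 30), (342, 117, 32), (346, 109, 25), (350, 109, 24)]
160 [(290, 101, 26), (294, 105, 29), (298, 102, 21), (302, 109, 44), (306, 132, 47), (310, 148, 54), (314, 150, 57), (318, 147, 54), (322, 147, 57), (326, 144, 55), (330, 137, 49), (334, 129, 50), (338, 111, 38), (342, 117, 32), (346, 117, 34), (350, 112, 24)]
190 [(290, 116, 67), (294, 115, 40), (298, 108, 25), (302, 108, 44), (306, 130, 46), (310, 147, 56), (314, 146, 55), (318, 148, 51), (322, 146, 55), (326, 143, 54), (330, 136, 50), (334, 126, 48), (338, 195, 56), (342, 195, 59), (346, 198, 60), (350, 187, 62)]
215 [(290, 103, 29), (294, 117, 59), (298, 99, 45), (302, 105, 39), (306, 134, 52), (310, 144, 53), (314, 151, 57), (318, 148, 56), (322, 145, 54), (326, 144, 53), (330, 135, 47), (334, 124, 50), (338, 185, 182), (342, 250, 255), (346, 250, 253), (350, 250, 253)]
[(108, 129), (109, 130), (110, 126), (111, 118), (112, 122), (113, 125), (114, 127), (115, 115), (116, 105), (117, 116), (118, 127), (119, 135), (120, 137), (121, 140), (122, 143), (123, 145), (124, 145), (125, 149)]
```

Released, and the handle stays put. Retreating straight up, then checking.

```bash
python3 -m crank '[{"claw":-0.4,"dx":0,"dy":0,"dz":-0.4,"ax":0,"ay":0,"az":0},{"claw":-0.4,"dx":0,"dy":0,"dz":-0.6,"ax":0,"ay":0,"az":0},{"claw":-0.4,"dx":0.1,"dy":0,"dz":-0.8,"ax":0,"ay":0,"az":0},{"claw":-0.4,"dx":0.3,"dy":0,"dz":-0.8,"ax":0,"ay":0,"az":0},{"claw":-0.4,"dx":0.3,"dy":0,"dz":-0.8,"ax":0,"ay":0,"az":0},{"claw":-0.4,"dx":0.3,"dy":0,"dz":-0.8,"ax":0,"ay":0,"az":0},{"claw":-0.4,"dx":0,"dy":0,"dz":0,"ax":0,"ay":0,"az":0},{"claw":-0.4,"dx":0,"dy":0,"dz":0,"ax":0,"ay":0,"az":0}]'
python3 - <<'E'
from h import *
tilt(); sc=cam("scene"); 
b=dict(np.load("scene9.npz"))
d=np.abs(sc["color"].astype(int)-b["color"]).sum(2)>60
a=np.radians(155.5); C=np.array([.5962,-.1377]); D=np.array([np.cos(a),np.sin(a)])
for rr in (.08,.12,.165): print(rr,proj(sc,[*(C+rr*D),.108+.035]).round(1))
crop(sc,270,90,130,100,6,"pics/final.png")
E
```

```text
time: 20.17
ee_pos: [0.4782, -0.0841, 0.2509]
eef_rot: [0.212, 0.977, -0.001, 0.002]
ft_force: [0.1, 0.5, 0.3]
width: 0.0607
grip_force: 0.0
20.1667 P [ 0.4782 -0.0841  0.2509] xang 155.54 z [ 0.004 -0.003 -1.   ] F [0.08 0.48 0.35] M [ 0.08 -0.21 -0.02] w 0.0607 grip 0.0
0.08 [353.  171.7]
0.12 [358.  180.7]
0.165 [364.  191.4]
```

View pics/final.png

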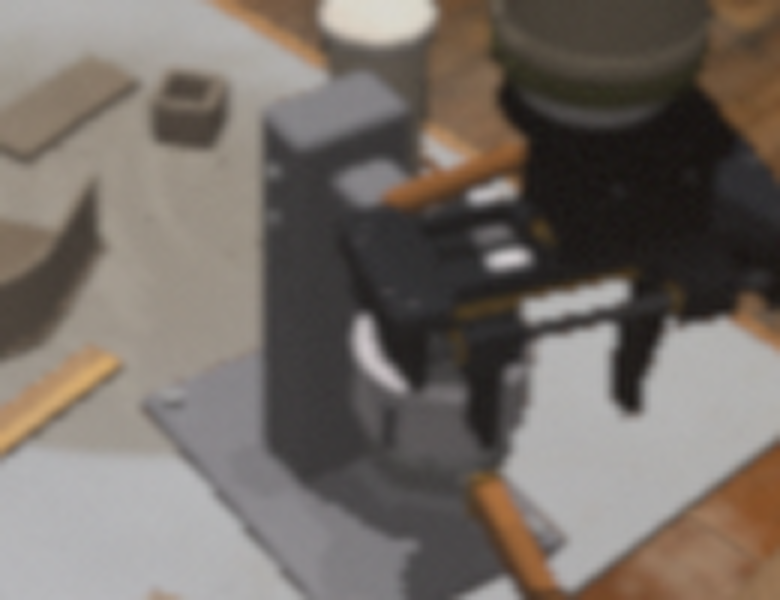

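The handle runs from (350,170) to (362,188), which matches the predicted pocket position. The holder hangs with the gripper clear, so I'm handing in.

```bash
python3 -c "from bench import r;print(r.close_job())"
```

```text
the job is handed in; nothing more can be done
None
```

The die holder is fitted and the job was handed in at about 20 s: I felt the stop at about 57° of turn, the lugs landed at pocket height, and after release the holder hangs with the gripper clear; no verdict was returned.

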